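Strip a field logger and pack its modules

ROBOT

A 6-joint arm with a two-finger parallel gripper is mounted at the origin on the work surface. World frame = base frame: x ahead of the robot, y to its left, z up, the work surface at z = 0. Lengths are in m, angles in rad, forces in N, time in s.
With the tool pointing down it reaches from about 0.35 to 0.775 m from the base axis. Payload 5.5 kg.
Tool frame: the origin (TCP) lies between the finger pads; the fingertips stand 11 mm ahead of it and the grasp point (between the pads) lies 8 mm behind it (tips_ahead is the distance from the TCP to the fingertips, in m); z points along the fingers, y is the line along which they close (so a half turn about z gives the same grasp; the last joint's range is limited). The gripper opens to 85 mm and grips with 20 to 120 N. Pads are 22 mm wide; open, the fingers measure 114 mm over their backs; the gripper's body (76 mm by 85 mm) begins 54 mm behind the grasp point. The pads swing forward as they close: fully open they stand 13 mm farther back than shut.
Start: joints at [1.059, 0.313, 0.046, 1.304, 0, 1.431], TCP at [0.209, 0.536, 0.242] pointing down, gripper open.
Joint ranges: [-2.76, 2.76], [-0.86, 1.69], [-1.03, 1.26], [-2.2, 2.34], [-1.47, 1.5], [-3.14, 3.14]. Speed limits (rad/s): [2.57, 2.57, 3.14, 3.14, 3.14, 3.14].

INTERFACE

Orientations are given as a unit quaternion [w, x, y, z].
In Python, from workcell import * gives the robot as it stands. The module is installed in compiled form; this text tells all that it offers.
- The arm moves only by the tool jog_arm, never from a script. Its argument "moves" is a list of rows, each an object with "fingers": the closure, from 0 (fully open) to 1 (shut); "slide": the shift along the tool's x, y, z in mm, a list of three; "angular": the turn, a rotation vector about the tool's x, y, z in degrees, a list of three. A call has 1 to 10 rows; each row is the pose to reach, as a shift and turn from the pose commanded when the call began, along the tool's axes at that moment; what a row does not reach only later rows make up. A row lasts 1/12 s, in which the tool goes at most 41.7 mm and 7.16 degrees, less where a joint would pass 70% of its speed; a pose out of reach is approached as far as the arm can. A call with a gripper value outside its range is refused whole. The fingers move at their own pace and stop on an object; "squeeze" is the grip in N (left out, the last holds). Time passes only in rows, so rows that repeat a pose let the fingers close. It gives the time, the measured TCP pose, the force, the opening and the grip force at its end, in the units of the state.
- get_state(): the state, without advancing time (a new reading comes with each control period).
- read_camera(name): name is "scene" or "top" or "wrist"; returns a dict with "color" (420x560x3 uint8, red, green, blue), "fovy" (degrees; the focal length in pixels is half the picture's height over the tangent of half this angle, whatever the lens; pixels are square), "cx", "cy" (the principal point, pixels), "world_from_camera" (4x4, takes a point from camera to world coordinates); the wrist camera has in their place "tool_from_camera" (4x4, takes a point from camera to tool coordinates, whose origin is the TCP and whose axes are the flange's). Camera axes: x right, y down, z forward; pixel columns grow to the right and rows downward; lengths in m; the calibration is good to about 2 mm. The wrist camera is an equidistant fisheye: a pixel r from the principal point sees the ray r / f radians off the axis. A picture is of the moment at which its call begins: read the wrist's pose just before it. There is no depth.
- hand_in(): hands the job in; it is judged then, once.
Trained networks look in a picture, given as the dict that the camera call returned (one of the last four; its "shot" number tells which), for a name from the list of things; names that differ only in an ending like _2 or _b are one class to them, and where a whole thing is asked for, a point or a joint stands for the part that bears it (a point fixed in the world has none). Each returns a list of dicts, best first, with "p" (0 to 1); they miss things now and then, are a little off and sometimes report something else, mostly with a low value. They report only what shows in the picture. A call takes as long as a camera call. They do not tell look-alikes from the thing itself.
- look_for(target, picture): "point" ([column, row] in pixels, amid what is visible of it).
- tip_of(target, picture): "point" ([column, row] in pixels: a listed point, or the origin of a listed thing).
The state is a dict: "clock": time; "joint_pos": joint angles; "qvel": joint speeds; "tau": joint torques, N m; "tcp_pos": TCP position; "orientation": TCP orientation; "wrist_force": force on the tool from outside, world axes, zero at the start; "ft_torque": the same for the moment, N m; "finger_gap": finger opening in m; "grip_force": force on a finger pad.
Only numpy, scipy, OpenCV 4.12 (cv2) and the standard library are available. Lean on these libraries where they do the work, as an engineer would, in place of code of your own. Each camera call takes 0.05 s, during which the arm holds its last target. There are 200 camera calls.

TASK

This field logger has come in for service: turn its bayonet cover anticlockwise until the lugs stand in the slots, lift it off and stand it, grip up, on the rubber mat. Then pack every module, those inside the housing and any spares standing loose on the bench, into the transit box, each upright and fully down on the box's floor. Leave the multimeter, solder reel and circuit board where they are.

Things in the scene. Friction and masses are not known exactly. Their poses are not given: they have to be found in the camera images.
- housing: Logger housing, fixed: round grey pot, origin at the centre of its underside. Its collar is 222 mm wide, with a flat rim 90 mm up on which the cover lies. On the rim stand three claws (arcs, tops 105 mm up) that reach in over the cover's lugs to a radius of 94 mm, with three open slots between them at 0, 120 and 240 degrees from the housing's x axis.
- slot (a point): Middle of one of the three slots between the claws, on the rim 90 mm up, 102 mm from the housing's axis along its x axis. Each slot is 26 degrees wide, a lug 16 degrees. A fixed stop at the anticlockwise side of each slot lets the cover turn at most 5 degrees past the middle.
- tray (a point): Centre of the floor inside the housing, 8 mm above its underside; axes as the housing. A tray with 28 mm high guide walls gives each module 2 mm of play: the recorder stands at x 0, y -30.5 mm, its length along x; small modules at x 30.5 or -30.5 mm, y 30.5 mm, their grips along x. The grips end 108 mm above the bench.
- cover_grip (a point): Bayonet cover, loose, 450 g: hollow round cap, 204 mm over its three lugs. Point: centre of its grip bar, 56 mm above the cover's underside. The bar runs along the cover's x: 100 mm long, 14 mm thick (y), from 40 to 72 mm above the underside. It turns freely under the claws, with 3 mm side play and 2.5 mm lift; with lugs in the slots it lifts straight off and is clear after rising 30 mm.
- lug (a point): Outer end of one of the cover's three lugs (26 mm wide, 6 mm thick), 102 mm from its axis along the cover's x axis; the others are 120 degrees either way. At the start it is 25 to 60 degrees clockwise, seen from above, of point slot; over that slot the cover is open.
- recorder_center (a point): Recorder module (loose, about 600 g): long metal block 112 mm (x) x 54 mm (y), 72 mm high, with a pull grip on top at its middle: an upright black rib 44 mm long along x, 10 mm thick along y, 28 mm high (top of the grip 100 mm above the underside). The point is the centre of the block, 36 mm above its underside. It stands in the housing at the start.
- battery_a_center (a point): battery module: square grey block 54 x 54 mm, 72 mm high, with an upright black pull grip at the middle of its top: 36 mm long (x), 10 mm thick (y), 28 mm high. The point is the centre of the body, 36 mm above its underside; z up. Starts in the housing (in either of the two small places); absent in some runs. Heavy at its foot, about 400 g.
- cartridge_a_center (a point): desiccant cartridge: round metal can, 54 mm diameter, 72 mm high, with an upright black pull grip at the middle of its top: 36 mm long (x), 10 mm thick (y), 28 mm high. The point is the centre of the body, 36 mm above its underside; z up. Starts in the housing (in either of the two small places); absent in some runs. Heavy at its foot, about 280 g.
- battery_b_center (a point): spare battery module: square grey block 54 x 54 mm, 72 mm high, with an upright black pull grip at the middle of its top: 36 mm long (x), 10 mm thick (y), 28 mm high. The point is the centre of the body, 36 mm above its underside; z up. Starts standing on the bench on the far side of the transit box; absent in some runs. Heavy at its foot, about 400 g.
- cartridge_b_center (a point): spare desiccant cartridge: round metal can, 54 mm diameter, 72 mm high, with an upright black pull grip at the middle of its top: 36 mm long (x), 10 mm thick (y), 28 mm high. The point is the centre of the body, 36 mm above its underside; z up. Starts standing on the bench on the far side of the transit box; absent in some runs. Heavy at its foot, about 280 g.
- transit_box: Transit box, fixed, open on top: grey plastic, inside 178 mm (x) x 118 mm (y), walls 5 mm thick and 60 mm high, floor 5 mm thick. Origin at the centre of its underside. It has room for two rows of three small modules along x, some 5 mm apart; the recorder takes the room of two.
- mat: Black rubber mat, fixed, 270 x 270 mm, 3 mm thick. Origin at the centre of its underside. Empty at the start.
- multimeter: Bystander: multimeter 160 x 82 mm, 36 mm high, origin at the centre of its underside. Leave alone.
- solder_reel: Bystander: solder reel standing on its flange, 62 mm diameter, 50 mm high, origin at the centre of its underside. Leave alone.
- circuit_board: Bystander: circuit board 110 x 150 mm lying flat, 26 mm high with its parts, origin at the centre of its underside. Leave alone.
Not all that is in view belongs to the job. What is shaped like the part that bears cartridge_b_center but green is not meant. Leave any orange look-alike of the part that bears cover_grip alone.

How it is judged:
By the outcome, as a careful person would: the job done as asked, in the order asked, and still so for the second after the job is handed in, with the robot touching nothing.
Of battery_a, cartridge_a, battery_b, cartridge_b only 2 to 4 are there at a start; the rules pass over those that are not, and their reading is None.
At some moment in a run one of battery_b, cartridge_b may be knocked a few centimetres aside while the robot is not near it.
Once in a run the grip may slacken for a moment while it holds something.
It also fails if it takes over 210 s, if anything falls off the work surface, if the arm or the gripper's body presses on something with over 40 N, if the wrist force passes 120 N, or if a joint passes its speed limit or range.

## Working session

There is one attempt and no reset: what is moved stays moved. The work goes in short steps, Python scripts to look and compute and a tool call to move; the robot and the scene stay as the last step left them, time stands still between calls to the robot, and variables do not carry over. Pictures are saved under pics/ and viewed, at most 14 in all, crops included, and the job is handed in when it is done.

Besides the shell and the picture viewer there is one more tool, called after "Call:" by a JSON object that holds its "method" and its "body". jog_arm: Moves the arm, as the interface text tells. Its arguments: {"type":"object","properties":{"moves":{"type":"array","items":{"type":"object","properties":{"fingers":{"type":"number"},"slide":{"type":"array","items":{"type":"number"}},"angular":{"type":"array","items":{"type":"number"}}}}},"squeeze":{"type":"number"}},"required":["moves"]}

```bash
mkdir -p pics; cat > h.py <<'E'
from workcell import *
import numpy as np, cv2
from scipy.spatial.transform import Rotation as R
def T_tool(s):
    q=s['orientation'];T=np.eye(4);T[:3,:3]=R.from_quat([q[1],q[2],q[3],q[0]]).as_matrix();T[:3,3]=s['tcp_pos'];return T
def shot(name,save=None):
    s=get_state();c=read_camera(name)
    c['T']=c['world_from_camera'] if 'world_from_camera' in c else T_tool(s)@np.array(c['tool_from_camera'])
    c['T']=np.array(c['T']);c['fish']='tool_from_camera' in c
    c['f']=210/np.tan(np.radians(c['fovy'])/2)
    if save: cv2.imwrite('pics/'+save,c['color'][:,:,::-1])
    return c
def pix2w(c,p,z):
    d=np.array([p[0]-c['cx'],p[1]-c['cy']])/c['f']
    if c['fish']:
        r=np.linalg.norm(d)+1e-12;v=np.array([*(d/r*np.sin(r)),np.cos(r)])
    else: v=np.array([*d,1.])
    v=c['T'][:3,:3]@v;o=c['T'][:3,3]
    return o+v*(z-o[2])/v[2]
def w2pix(c,P):
    q=c['T'][:3,:3].T@(np.array(P)-c['T'][:3,3])
    if c['fish']:
        n=np.linalg.norm(q[:2])+1e-12;d=q[:2]/n*np.arctan2(n,q[2])
    else: d=q[:2]/q[2]
    return d*c['f']+[c['cx'],c['cy']]
def raw(c): return c
def find(c,name,z,fn=tip_of,pmin=.2):
    out=[]
    for d in fn(name,c):
        if d['p']>pmin: out.append((round(d['p'],2),np.round(d['point'],0).tolist(),np.round(pix2w(c,d['point'],z),3)[:2].tolist()))
    return out
def to_tool(P,yaw=None):
    """shift in tool mm to bring TCP to P"""
    s=get_state();T=T_tool(s)
    return np.round(T[:3,:3].T@(np.array(P)-T[:3,3])*1000,1)
E
cat > a.py <<'E'
from h import *
s=get_state();print(s['clock'],s['tcp_pos'],s['orientation'])
print(np.round(T_tool(s),3))
Z=dict(housing=0,slot=.09,cover_grip=.146,lug=.093,battery_b_center=.036,cartridge_b_center=.036,transit_box=0,mat=0,multimeter=0,solder_reel=0,circuit_board=0)
for n in ('top','scene'):
    c=shot(n,n+'0.png');print(n,np.round(c['T'][:3,3],2),c['f'])
    for k,z in Z.items(): print(k,find(c,k,z))
shot('wrist','wrist0.png')
E
python3 a.py
```

```text
0.0 [0.20866853 0.53528065 0.24139757] [-2.86960158e-04  1.84846591e-01  9.82766964e-01 -8.65984245e-04]
[[-0.932  0.363 -0.001  0.209]
 [ 0.363  0.932 -0.002  0.535]
 [ 0.    -0.002 -1.     0.241]
 [ 0.     0.     0.     1.   ]]
top [ 0.4  -0.    1.27] 455.085695368614
housing []
slot [(0.9, [151.0, 164.0], [0.638, 0.344])]
cover_grip [(0.75, [152.0, 199.0], [0.539, 0.323]), (0.62, [165.0, 309.0], [0.269, 0.284])]
lug [(0.93, [175.0, 171.0], [0.619, 0.28]), (0.84, [201.0, 295.0], [0.299, 0.207]), (0.52, [364.0, 129.0], [0.731, -0.215])]
battery_b_center []
cartridge_b_center [(0.95, [256.0, 158.0], [0.664, 0.073]), (0.8, [296.0, 180.0], [0.602, -0.035])]
transit_box [(0.58, [282.0, 223.0], [0.488, 0.002])]
mat [(0.9, [397.0, 209.0], [0.527, -0.322])]
multimeter [(0.75, [214.0, 127.0], [0.763, 0.197])]
solder_reel [(0.74, [277.0, 114.0], [0.8, 0.015]), (0.47, [260.0, 160.0], [0.666, 0.063])]
circuit_board [(0.71, [363.0, 130.0], [0.754, -0.23]), (0.51, [285.0, 220.0], [0.496, -0.007])]
scene [ 1.   -0.47  0.86] 394.9634208171404
housing [(0.9, [366.0, 175.0], [0.519, 0.324])]
slot [(0.93, [407.0, 171.0], [0.637, 0.341]), (0.7, [198.0, 305.0], [0.589, -0.334])]
cover_grip [(0.93, [308.0, 125.0], [0.352, 0.224]), (0.89, [378.0, 139.0], [0.53, 0.328])]
lug [(0.75, [393.0, 176.0], [0.625, 0.291]), (0.61, [290.0, 153.0], [0.363, 0.143])]
battery_b_center []
cartridge_b_center [(0.92, [345.0, 243.0], [0.667, 0.058]), (0.86, [306.0, 251.0], [0.617, -0.037]), (0.72, [367.0, 177.0], [0.549, 0.287])]
transit_box [(0.76, [281.0, 221.0], [0.48, 0.001])]
mat [(0.72, [193.0, 299.0], [0.52, -0.32]), (0.52, [399.0, 240.0], [0.744, 0.196])]
multimeter [(0.81, [402.0, 240.0], [0.75, 0.202])]
solder_reel [(0.98, [370.0, 295.0], [0.799, 0.006])]
circuit_board [(0.71, [286.0, 342.0], [0.749, -0.225]), (0.36, [391.0, 175.0], [0.572, 0.386])]
```

View pics/top0.png

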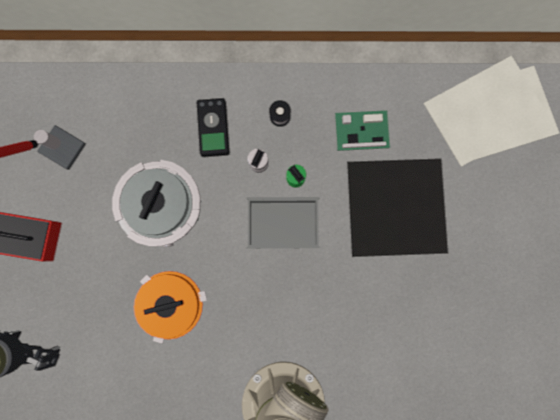

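View pics/scene0.png

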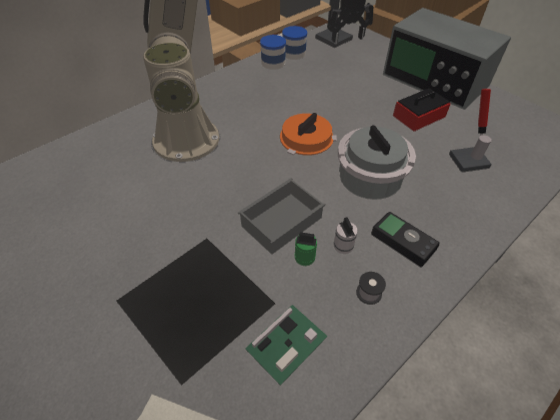

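View pics/wrist0.png

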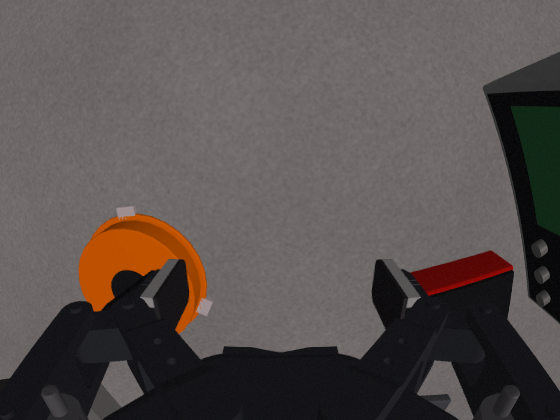

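Top view: the housing with its grey cover is at (155,203), and the orange look-alike cover at (168,305) stays put. The white cartridge_b at (258,158) is the one meant; the green can at (296,176) is not. The box is at (283,223) and the mat at (397,208). No battery_b is visible. I'll go above the cover first.

```bash
cat >> h.py <<'E'
def plan(x,y,z,yaw=None):
    """print slide (mm) and tool-z turn (deg) to TCP x,y,z with tool x axis at world yaw (deg, mod 180)"""
    s=get_state();T=T_tool(s);cur=np.degrees(np.arctan2(T[1,0],T[0,0]))
    d=0 if yaw is None else (yaw-cur+90)%180-90
    v=T[:3,:3].T@(np.array([x,y,z])-T[:3,3])*1000
    print('slide',np.round(v,1),'tool-z turn',round(-d,1),'cur yaw',round(cur,1),'q6',round(s['joint_pos'][5],2),'t',round(s['clock'],2))
E
python3 -c "
from h import *
plan(.535,.325,.26,-27)"
```

```text
slide [-380.4  -77.9  -17.7] tool-z turn 5.7 cur yaw 158.7 q6 1.43 t 1.25
```

Call:
{"method": "jog_arm", "body": {"moves": [{"slide": [-380, -78, -18], "angular": [0, 0, 6], "fingers": 0}, {"slide": [-380, -78, -18], "angular": [0, 0, 6], "fingers": 0}, {"slide": [-380, -78, -18], "angular": [0, 0, 6], "fingers": 0}, {"slide": [-380, -78, -18], "angular": [0, 0, 6], "fingers": 0}, {"slide": [-380, -78, -18], "angular": [0, 0, 6], "fingers": 0}, {"slide": [-380, -78, -18], "angular": [0, 0, 6], "fingers": 0}, {"slide": [-380, -78, -18], "angular": [0, 0, 6], "fingers": 0}, {"slide": [-380, -78, -18], "angular": [0, 0, 6], "fingers": 0}, {"slide": [-380, -78, -18], "angular": [0, 0, 6], "fingers": 0}, {"slide": [-380, -78, -18], "angular": [0, 0, 6], "fingers": 0}]}}

```text
clock: 2.08
tcp_pos: [0.5393, 0.3215, 0.26]
orientation: [0.001, 0.238, 0.971, -0.0]
wrist_force: [-0.6, 0.1, -0.0]
finger_gap: 0.0853
grip_force: 0.0
```

```bash
cat > b.py <<'E'
from h import *
c=shot('wrist','wrist1.png')
for k,z in dict(housing=0,slot=.09,cover_grip=.146,lug=.093).items(): print(k,find(c,k,z))
plan(.535,.325,.144,-27)
E
python3 b.py
```

```text
housing []
slot [(0.73, [338.0, 262.0], [0.631, 0.341])]
cover_grip [(0.75, [284.0, 200.0], [0.534, 0.328])]
lug [(0.66, [117.0, 51.0], [0.335, 0.247])]
slide [ -1.6   0.2 116.2] tool-z turn -0.3 cur yaw 152.7 q6 0.9 t 2.33
```

View pics/wrist1.png

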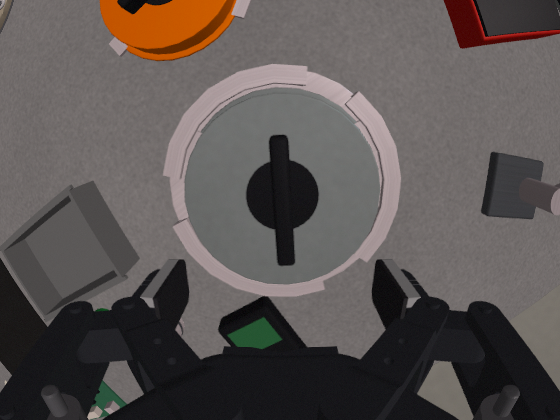

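Wrist view: the bar runs from (278,135) to (286,265). The slots show at about (327,80), (172,200) and (345,277), and the lugs are hidden under the claws. Next I'll measure the axis, bar yaw and slot yaw.

```bash
cat > b.py <<'E'
from h import *
c=shot('wrist')
a=pix2w(c,(278,137),.162);b=pix2w(c,(286,264),.162);d=b-a
print('bar ctr',(a+b)/2,'len',np.linalg.norm(d),'yaw',np.degrees(np.arctan2(d[1],d[0])))
P=np.array([pix2w(c,p,.105)[:2] for p in [(164,177),(400,178),(278,65),(286,296),(235,287),(215,88),(372,257)]])
A=np.c_[2*P,np.ones(len(P))];s=np.linalg.lstsq(A,(P**2).sum(1),rcond=None)[0];print('axis',s[:2],'r',np.sqrt(s[2]+s[:2]@s[:2]))
for p in [(331,82),(172,200),(345,278)]:
    q=pix2w(c,p,.09)[:2]-s[:2];print('slot yaw',np.degrees(np.arctan2(q[1],q[0])),np.linalg.norm(q))
for n in ('top','scene'):
    k=shot(n);print(n,find(k,'slot',.09),find(k,'lug',.093),find(k,'cover_grip',.146))
E
python3 b.py
```

```text
bar ctr [0.52650863 0.33084086 0.162     ] len 0.0968093623499207 yaw -23.64673749204309
axis [0.52836036 0.33107799] r 0.11052526872902951
slot yaw 128.59869264272623 0.10796900144120297
slot yaw -110.42402148430382 0.11035594935732784
slot yaw 6.732328567527878 0.11800944086189807
top [(0.55, [156.0, 167.0], [0.629, 0.333])] [(0.89, [205.0, 294.0], [0.301, 0.198]), (0.82, [176.0, 166.0], [0.632, 0.279])] [(0.91, [154.0, 201.0], [0.533, 0.317]), (0.89, [163.0, 310.0], [0.269, 0.29])]
scene [(0.85, [406.0, 168.0], [0.629, 0.348])] [(0.66, [391.0, 174.0], [0.617, 0.294]), (0.6, [288.0, 153.0], [0.359, 0.139])] [(0.78, [375.0, 144.0], [0.539, 0.303]), (0.62, [308.0, 126.0], [0.355, 0.219])]
```

```bash
python3 -c "
from h import *
plan(.5285,.3305,.144,-24)"
```

```text
slide [  7.4   1.9 116.5] tool-z turn -3.3 cur yaw 152.7 q6 0.89 t 2.78
```

Call:
{"method": "jog_arm", "body": {"moves": [{"slide": [7, 2, 40], "angular": [0, 0, -3], "fingers": 0}, {"slide": [7, 2, 80], "angular": [0, 0, -3], "fingers": 0}, {"slide": [7, 2, 100], "angular": [0, 0, -3], "fingers": 0}, {"slide": [7, 2, 116], "angular": [0, 0, -3], "fingers": 0}, {"slide": [7, 2, 116], "angular": [0, 0, -3], "fingers": 0.5}, {"slide": [7, 2, 116], "angular": [0, 0, -3], "fingers": 0.8}, {"slide": [7, 2, 116], "angular": [0, 0, -3], "fingers": 1}, {"slide": [7, 2, 116], "angular": [0, 0, -3], "fingers": 1}, {"slide": [7, 2, 116], "angular": [0, 0, -3], "fingers": 1}, {"slide": [7, 2, 116], "angular": [0, 0, -3], "fingers": 1}], "squeeze": 60}}

```text
clock: 3.62
tcp_pos: [0.53, 0.3299, 0.1459]
orientation: [0.001, 0.211, 0.978, 0.0]
wrist_force: [-4.7, -1.0, 12.2]
finger_gap: 0.0129
grip_force: 60.4
```

Call:
{"method": "jog_arm", "body": {"moves": [{"slide": [0, 0, -1.5], "fingers": 1}, {"slide": [0, 0, -2], "angular": [0, 0, -5], "fingers": 1}, {"slide": [0, 0, -2], "angular": [0, 0, -10], "fingers": 1}, {"slide": [0, 0, -2], "angular": [0, 0, -15], "fingers": 1}, {"slide": [0, 0, -2], "angular": [0, 0, -20], "fingers": 1}, {"slide": [0, 0, -2], "angular": [0, 0, -25], "fingers": 1}, {"slide": [0, 0, -2], "angular": [0, 0, -28], "fingers": 1}, {"slide": [0, 0, -2], "angular": [0, 0, -28], "fingers": 1}, {"slide": [0, 0, -2], "angular": [0, 0, -28], "fingers": 1}]}}

```text
schema error: expected keys fingers, slide, angular
```

```bash
python3 -c "
from h import *
s=get_state();print(s['ft_torque'])
plan(.5285,.3305,.144,8.5)
c=shot('wrist','wrist2.png');print(find(c,'lug',.093),find(c,'slot',.09),find(c,'cover_grip',.146))"
```

```text
[-0.1048424   1.02502771  0.12107269]
slide [ 1.6 -0.1  1.9] tool-z turn -32.8 cur yaw 155.7 q6 0.85 t 3.62
[(0.61, [67.0, 32.0], [0.347, 0.26])] [] [(0.66, [282.0, 284.0], [0.533, 0.329])]
```

View pics/wrist2.png

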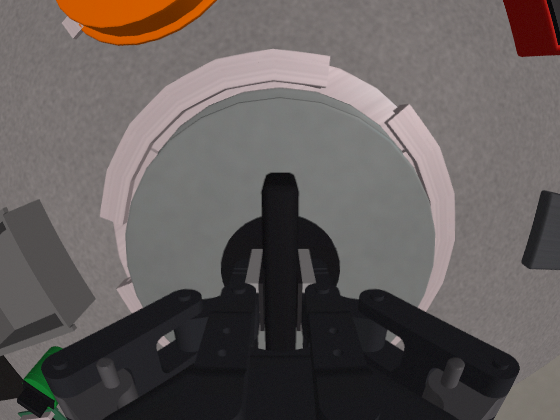

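The cover bar is gripped, with its far end at (280,180). Slots show at (365,85) and (110,250). The row schema needs all three keys, so I'll resend the turn.

Call:
{"method": "jog_arm", "body": {"moves": [{"slide": [0, 0, -1.5], "angular": [0, 0, 0], "fingers": 1}, {"slide": [0, 0, -2], "angular": [0, 0, -5], "fingers": 1}, {"slide": [0, 0, -2], "angular": [0, 0, -10], "fingers": 1}, {"slide": [0, 0, -2], "angular": [0, 0, -15], "fingers": 1}, {"slide": [0, 0, -2], "angular": [0, 0, -20], "fingers": 1}, {"slide": [0, 0, -2], "angular": [0, 0, -25], "fingers": 1}, {"slide": [0, 0, -2], "angular": [0, 0, -28], "fingers": 1}, {"slide": [0, 0, -2], "angular": [0, 0, -28], "fingers": 1}, {"slide": [0, 0, -2], "angular": [0, 0, -28], "fingers": 1}]}}

```text
clock: 4.57
tcp_pos: [0.5292, 0.3299, 0.146]
orientation: [-0.0, -0.032, 1.0, -0.0]
wrist_force: [0.3, -1.0, -3.1]
finger_gap: 0.0128
grip_force: 58.9
```

```bash
python3 -c "
from h import *
s=get_state();print(s['ft_torque'])
plan(.5285,.3305,.144,8.5)
c=shot('wrist','wrist3.png');print(find(c,'lug',.093),find(c,'slot',.09),find(c,'cover_grip',.146))"
```

```text
[-0.07935389 -0.30784658  0.12204673]
slide [0.7 0.6 2. ] tool-z turn -4.9 cur yaw -176.4 q6 0.37 t 4.57
[] [] [(0.82, [283.0, 284.0], [0.532, 0.331])]
```

View pics/wrist3.png

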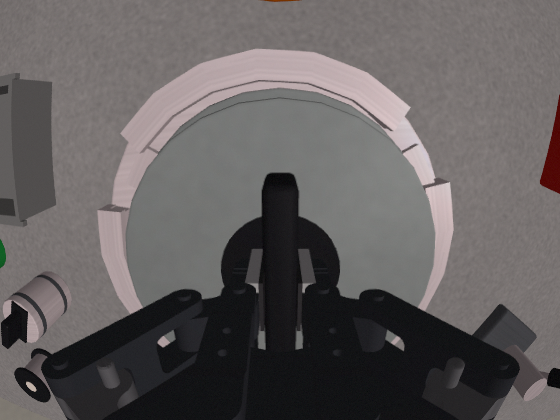

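In the right-hand slot (418,140) the lug's leading edge is at about (410,148), so it needs some 5 degrees more, which agrees with the yaw estimate.

Call:
{"method": "jog_arm", "body": {"moves": [{"slide": [0, 0, 0], "angular": [0, 0, -3], "fingers": 1}, {"slide": [0, 0, 0], "angular": [0, 0, -5.5], "fingers": 1}, {"slide": [0, 0, 0], "angular": [0, 0, -5.5], "fingers": 1}, {"slide": [0, 0, -4], "angular": [0, 0, -5.5], "fingers": 1}, {"slide": [0, 0, -7], "angular": [0, 0, -5.5], "fingers": 1}, {"slide": [0, 0, -7], "angular": [0, 0, -5.5], "fingers": 1}]}}

```text
clock: 5.27
tcp_pos: [0.5289, 0.3298, 0.1506]
orientation: [-0.001, -0.08, 0.997, -0.001]
wrist_force: [6.0, 3.1, -18.5]
finger_gap: 0.0128
grip_force: 59.7
```

```bash
python3 -c "
from h import *
s=get_state();print(s['ft_torque'],s['wrist_force'])
plan(.5285,.3305,.144,8.5)
c=shot('wrist','wrist4.png');x=c['color'][30:330,80:480,::-1];cv2.imwrite('pics/wrist4c.png',cv2.resize(x,None,fx=2,fy=2,interpolation=cv2.INTER_CUBIC))"
```

```text
[-0.69422476 -1.30648866 -0.09058405] [  6.03597278   3.13858975 -18.49372109]
slide [0.2 0.7 6.6] tool-z turn 0.6 cur yaw -170.9 q6 0.27 t 5.27
```

View pics/wrist4c.png

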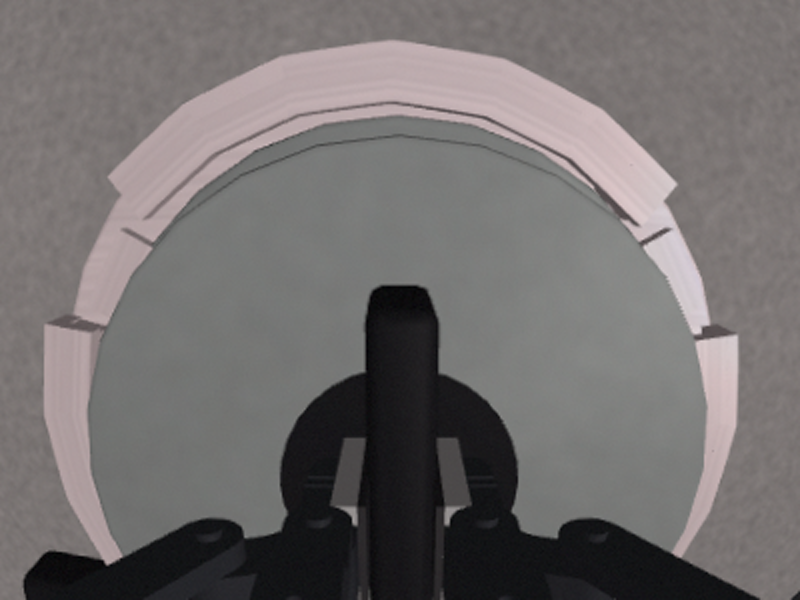

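Left and right lugs both sit centred in their slots (crop edges at (138,237) and (655,237)). I'll relieve the side force and lift a little more.

Call:
{"method": "jog_arm", "body": {"moves": [{"slide": [-1, 0.5, 2], "angular": [0, 0, 0], "fingers": 1}, {"slide": [-1, 0.5, 2], "angular": [0, 0, 0], "fingers": 1}, {"slide": [-1, 0.5, -2], "angular": [0, 0, 0], "fingers": 1}, {"slide": [-1, 0.5, -4], "angular": [0, 0, 0], "fingers": 1}, {"slide": [-1, 0.5, -4], "angular": [0, 0, 0], "fingers": 1}]}}

```text
clock: 5.73
tcp_pos: [0.5289, 0.3313, 0.1534]
orientation: [-0.002, -0.08, 0.997, -0.0]
wrist_force: [5.6, 5.9, -30.3]
finger_gap: 0.0131
grip_force: 70.8
```

```bash
cat > f.py <<'E'
from h import *
c=shot('wrist')
s=dict(orientation=[-.001,-.08,.9968,-.001],tcp_pos=[.5289,.3298,.1506]);
c['T']=T_tool(s)@np.array(c['tool_from_camera'])
def fit(pts,z):
    P=np.array([pix2w(c,(80+u/2,30+v/2),z)[:2] for u,v in pts])
    A=np.c_[2*P,np.ones(len(P))];s=np.linalg.lstsq(A,(P**2).sum(1),rcond=None)[0];return s[:2],np.sqrt(s[2]+s[:2]@s[:2])
print('ring',fit([(45,325),(738,335),(393,40),(280,58),(505,60),(182,105),(605,110),(108,178),(677,185),(45,415),(737,435)],.105))
print('disc',fit([(90,400),(707,400),(400,135),(480,145),(240,175),(150,240),(640,245),(97,330),(697,335)],.132))
print('lug pts',pix2w(c,(80+69,30+118.5),.096),pix2w(c,(80+327.5,30+118.5),.096))
print(get_state()['wrist_force'],c['cx'],c['cy'])
E
python3 f.py
```

```text
ring (array([0.53379805, 0.3269689 ]), np.float64(0.11199175653606497))
disc (array([0.53425494, 0.32935623]), np.float64(0.08486927303198752))
lug pts [0.48744447 0.24284837 0.096     ] [0.46267373 0.39631161 0.096     ]
[  5.91824846   6.60595757 -29.40586895] 279.9672224150056 209.7732516500127
```

The cover sits 2.4 mm off to +y, because it was turned about a point 5 mm off the axis, so it binds on the claws. I'll lower it, shift to -y and lift again.

Call:
{"method": "jog_arm", "body": {"moves": [{"slide": [0, 0, 6], "angular": [0, 0, 0], "fingers": 1}, {"slide": [0, -2, 6], "angular": [0, 0, 0], "fingers": 1}, {"slide": [0, -4, 6], "angular": [0, 0, 0], "fingers": 1}, {"slide": [0, -4, 6], "angular": [0, 0, 0], "fingers": 1}, {"slide": [0, -4, 2], "angular": [0, 0, 0], "fingers": 1}, {"slide": [0, -4, 0], "angular": [0, 0, 0], "fingers": 1}, {"slide": [0, -4, 0], "angular": [0, 0, 0], "fingers": 1}]}}

```text
clock: 6.37
tcp_pos: [0.5304, 0.3267, 0.1591]
orientation: [0.0, -0.08, 0.997, 0.0]
wrist_force: [-4.0, -2.2, -4.8]
finger_gap: 0.0128
grip_force: 61.6
```

It's free: only its weight of 4.8 N shows now. Lifting straight up.

Call:
{"method": "jog_arm", "body": {"moves": [{"slide": [0, 0, -10], "angular": [0, 0, 0], "fingers": 1}, {"slide": [0, 0, -20], "angular": [0, 0, 0], "fingers": 1}, {"slide": [0, 0, -30], "angular": [0, 0, 0], "fingers": 1}, {"slide": [0, 0, -45], "angular": [0, 0, 0], "fingers": 1}, {"slide": [0, 0, -60], "angular": [0, 0, 0], "fingers": 1}, {"slide": [0, 0, -80], "angular": [0, 0, 0], "fingers": 1}, {"slide": [0, 0, -100], "angular": [0, 0, 0], "fingers": 1}, {"slide": [0, 0, -120], "angular": [0, 0, 0], "fingers": 1}, {"slide": [0, 0, -140], "angular": [0, 0, 0], "fingers": 1}, {"slide": [0, 0, -140], "angular": [0, 0, 0], "fingers": 1}]}}

```text
clock: 7.2
tcp_pos: [0.5331, 0.3277, 0.304]
orientation: [0.005, -0.08, 0.997, 0.002]
wrist_force: [0.2, 0.7, -4.8]
finger_gap: 0.013
grip_force: 61.6
```

```bash
python3 -c "
from h import *
for n in ('top','scene'):
    c=shot(n)
    for k,z in dict(mat=0,transit_box=0,cover_grip=.28,recorder_center=.044,battery_a_center=.044,cartridge_a_center=.044,cartridge_b_center=.036).items(): print(n,k,find(c,k,z))
plan(.524,-.318,.30)
cv2.imwrite('pics/top1.png',cv2.resize(shot('top')['color'][100:280,90:470,::-1],None,fx=2,fy=2))
"
```

```text
top mat [(0.78, [398.0, 206.0], [0.534, -0.325])]
top transit_box [(0.7, [283.0, 219.0], [0.499, -0.0])]
top cover_grip [(0.95, [163.0, 308.0], [0.287, 0.255]), (0.71, [131.0, 186.0], [0.549, 0.331])]
top recorder_center [(0.59, [176.0, 205.0], [0.534, 0.288])]
top battery_a_center []
top cartridge_a_center [(0.26, [130.0, 149.0], [0.689, 0.416])]
top cartridge_b_center [(0.91, [260.0, 158.0], [0.664, 0.063]), (0.85, [294.0, 178.0], [0.609, -0.03])]
scene mat []
scene transit_box [(0.65, [281.0, 218.0], [0.474, 0.01])]
scene cover_grip [(0.98, [391.0, 96.0], [0.528, 0.343]), (0.65, [307.0, 126.0], [0.473, 0.092])]
scene recorder_center [(0.81, [368.0, 170.0], [0.535, 0.304]), (0.73, [386.0, 165.0], [0.557, 0.365])]
scene battery_a_center [(0.57, [384.0, 162.0], [0.543, 0.369])]
scene cartridge_a_center []
scene cartridge_b_center [(0.75, [345.0, 240.0], [0.66, 0.064])]
slide [ 109.9 -635.4   -2.8] tool-z turn 0 cur yaw -170.8 q6 0.26 t 8.0
```

View pics/top1.png

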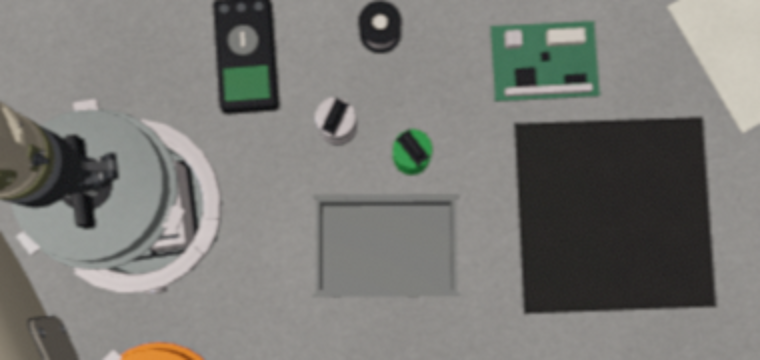

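Call:
{"method": "jog_arm", "body": {"moves": [{"slide": [55, -320, 0], "angular": [0, 0, 0], "fingers": 1}, {"slide": [55, -320, 0], "angular": [0, 0, 0], "fingers": 1}, {"slide": [55, -320, 0], "angular": [0, 0, 0], "fingers": 1}, {"slide": [55, -320, 0], "angular": [0, 0, 0], "fingers": 1}, {"slide": [55, -320, 0], "angular": [0, 0, 0], "fingers": 1}, {"slide": [55, -320, 0], "angular": [0, 0, 0], "fingers": 1}, {"slide": [55, -320, 0], "angular": [0, 0, 0], "fingers": 1}, {"slide": [55, -320, 0], "angular": [0, 0, 0], "fingers": 1}, {"slide": [55, -320, 0], "angular": [0, 0, 0], "fingers": 1}, {"slide": [55, -320, 0], "angular": [0, 0, 0], "fingers": 1}]}}

```text
clock: 8.88
tcp_pos: [0.5277, -0.0001, 0.2975]
orientation: [0.0, -0.078, 0.997, 0.0]
wrist_force: [0.2, 0.1, -6.3]
finger_gap: 0.0127
grip_force: 61.8
```

Call:
{"method": "jog_arm", "body": {"moves": [{"slide": [55, -318, 0], "angular": [0, 0, 0], "fingers": 1}, {"slide": [55, -318, 0], "angular": [0, 0, 0], "fingers": 1}, {"slide": [55, -318, 0], "angular": [0, 0, 0], "fingers": 1}, {"slide": [55, -318, 0], "angular": [0, 0, 0], "fingers": 1}, {"slide": [55, -318, 0], "angular": [0, 0, 0], "fingers": 1}, {"slide": [55, -318, 0], "angular": [0, 0, 0], "fingers": 1}, {"slide": [55, -318, 0], "angular": [0, 0, 0], "fingers": 1}, {"slide": [55, -318, 0], "angular": [0, 0, 0], "fingers": 1}, {"slide": [55, -318, 0], "angular": [0, 0, 0], "fingers": 1}, {"slide": [55, -318, 0], "angular": [0, 0, 0], "fingers": 1}]}}

```text
clock: 9.72
tcp_pos: [0.5245, -0.3215, 0.2964]
orientation: [-0.0, -0.079, 0.997, 0.001]
wrist_force: [-0.2, 0.9, -4.9]
finger_gap: 0.0128
grip_force: 62.3
```

```bash
cat > g.py <<'E'
from h import *
plan(.528,-.322,.07)
c=shot('scene','scene1.png')
print(find(c,'cover_grip',.30))
cv2.imwrite('pics/hous.png',cv2.resize(c['color'][100:300,240:480,::-1],None,fx=3,fy=3,interpolation=cv2.INTER_CUBIC))
for k,z in dict(recorder_center=.044,battery_a_center=.044,cartridge_a_center=.044,cartridge_b_center=.036).items(): print(k,find(c,k,z),find(c,k,z,look_for))
c=shot('top')
for k,z in dict(recorder_center=.044,battery_a_center=.044,cartridge_a_center=.044,cartridge_b_center=.036).items(): print(k,find(c,k,z),find(c,k,z,look_for))
E
python3 g.py
```

```text
slide [ -3.4  -1.4 226.4] tool-z turn 0 cur yaw -170.9 q6 -0.84 t 9.72
[(0.91, [166.0, 226.0], [0.531, -0.326]), (0.85, [306.0, 124.0], [0.487, 0.074])]
recorder_center [(0.64, [368.0, 171.0], [0.539, 0.302])] [(0.71, [370.0, 164.0], [0.523, 0.329]), (0.7, [177.0, 246.0], [0.391, -0.271])]
battery_a_center [(0.58, [387.0, 163.0], [0.553, 0.374])] [(0.85, [390.0, 155.0], [0.537, 0.41])]
cartridge_a_center [(0.36, [345.0, 240.0], [0.664, 0.059])] []
cartridge_b_center [(0.75, [342.0, 242.0], [0.659, 0.053]), (0.67, [305.0, 247.0], [0.607, -0.03])] [(0.81, [305.0, 250.0], [0.613, -0.035]), (0.58, [345.0, 240.0], [0.661, 0.064])]
recorder_center [(0.82, [172.0, 203.0], [0.54, 0.298])] [(0.87, [173.0, 206.0], [0.532, 0.296])]
battery_a_center [(0.86, [151.0, 193.0], [0.567, 0.356])] [(0.89, [146.0, 195.0], [0.562, 0.369]), (0.37, [363.0, 130.0], [0.742, -0.223])]
cartridge_a_center [(0.32, [281.0, 222.0], [0.486, 0.005])] []
cartridge_b_center [(0.9, [296.0, 177.0], [0.613, -0.037]), (0.63, [255.0, 156.0], [0.671, 0.075]), (0.53, [363.0, 128.0], [0.749, -0.223])] [(0.88, [294.0, 178.0], [0.609, -0.031]), (0.86, [259.0, 158.0], [0.666, 0.066])]
```

View pics/hous.png

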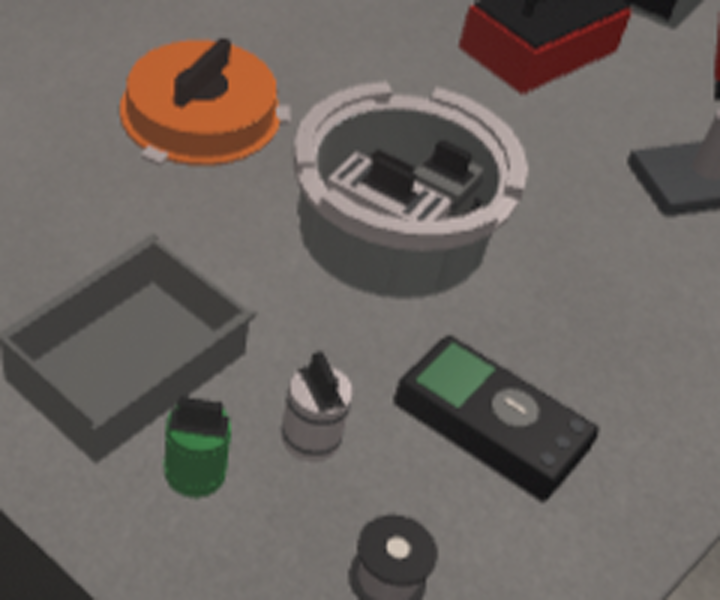

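The housing now holds the recorder (crop 390,180) and battery_a (450,165), and no cartridge_a. The only spare is cartridge_b, white, at crop (320,400); the green can at (197,445) and the orange cover are look-alikes. Setting the cover down now.

Call:
{"method": "jog_arm", "body": {"moves": [{"slide": [-3, 0, 40], "angular": [0, 0, 0], "fingers": 1}, {"slide": [-3, 0, 80], "angular": [0, 0, 0], "fingers": 1}, {"slide": [-3, 0, 120], "angular": [0, 0, 0], "fingers": 1}, {"slide": [-3, 0, 160], "angular": [0, 0, 0], "fingers": 1}, {"slide": [-3, 0, 190], "angular": [0, 0, 0], "fingers": 1}, {"slide": [-3, 0, 210], "angular": [0, 0, 0], "fingers": 1}, {"slide": [-3, 0, 220], "angular": [0, 0, 0], "fingers": 1}, {"slide": [-3, 0, 224], "angular": [0, 0, 0], "fingers": 1}, {"slide": [-3, 0, 228], "angular": [0, 0, 0], "fingers": 1}, {"slide": [-3, 0, 228], "angular": [0, 0, 0], "fingers": 1}]}}

```text
clock: 11.5
tcp_pos: [0.528, -0.3208, 0.0701]
orientation: [0.001, -0.08, 0.997, -0.001]
wrist_force: [0.8, 0.9, -4.7]
finger_gap: 0.0131
grip_force: 62.2
```

Call:
{"method": "jog_arm", "body": {"moves": [{"slide": [0, 0, 2], "angular": [0, 0, 0], "fingers": 1}, {"slide": [0, 0, 3], "angular": [0, 0, 0], "fingers": 1}, {"slide": [0, 0, 3], "angular": [0, 0, 0], "fingers": 1}]}}

```text
clock: 11.75
tcp_pos: [0.5278, -0.3206, 0.0673]
orientation: [0.001, -0.08, 0.997, -0.001]
wrist_force: [0.6, 0.2, -5.7]
finger_gap: 0.0125
grip_force: 62.4
```

Call:
{"method": "jog_arm", "body": {"moves": [{"slide": [0, 0, 2], "angular": [0, 0, 0], "fingers": 1}, {"slide": [0, 0, 4], "angular": [0, 0, 0], "fingers": 1}, {"slide": [0, 0, 4], "angular": [0, 0, 0], "fingers": 1}, {"slide": [0, 0, 4], "angular": [0, 0, 0], "fingers": 1}]}}

```text
clock: 12.08
tcp_pos: [0.5271, -0.32, 0.0621]
orientation: [-0.0, -0.08, 0.997, 0.0]
wrist_force: [0.4, 0.3, -5.6]
finger_gap: 0.0129
grip_force: 62.4
```

Call:
{"method": "jog_arm", "body": {"moves": [{"slide": [0, 0, 1.5], "angular": [0, 0, 0], "fingers": 1}, {"slide": [0, 0, 3], "angular": [0, 0, 0], "fingers": 1}, {"slide": [0, 0, 3], "angular": [0, 0, 0], "fingers": 1}, {"slide": [0, 0, 3], "angular": [0, 0, 0], "fingers": 1}]}}

```text
clock: 12.42
tcp_pos: [0.5274, -0.3203, 0.0594]
orientation: [0.0, -0.08, 0.997, -0.0]
wrist_force: [0.2, -0.7, -3.7]
finger_gap: 0.0128
grip_force: 62.5
```

Nearly down; I'll press another 1.5 mm, release and rise.

Call:
{"method": "jog_arm", "body": {"moves": [{"slide": [0, 0, 1], "angular": [0, 0, 0], "fingers": 1}, {"slide": [0, 0, 1.5], "angular": [0, 0, 0], "fingers": 1}, {"slide": [0, 0, 1.5], "angular": [0, 0, 0], "fingers": 1}]}}

```text
clock: 12.67
tcp_pos: [0.5274, -0.3204, 0.0592]
orientation: [0.0, -0.08, 0.997, -0.0]
wrist_force: [-3.1, 0.3, 4.1]
finger_gap: 0.0128
grip_force: 63.7
```

Call:
{"method": "jog_arm", "body": {"moves": [{"slide": [0, 0, 0], "angular": [0, 0, 0], "fingers": 0.8}, {"slide": [0, 0, 0], "angular": [0, 0, 0], "fingers": 0.5}, {"slide": [0, 0, 0], "angular": [0, 0, 0], "fingers": 0.3}, {"slide": [0, 0, 0], "angular": [0, 0, 0], "fingers": 0.3}, {"slide": [0, 0, -30], "angular": [0, 0, 0], "fingers": 0.2}, {"slide": [0, 0, -70], "angular": [0, 0, 0], "fingers": 0}, {"slide": [0, 0, -110], "angular": [0, 0, 0], "fingers": 0}, {"slide": [0, 0, -150], "angular": [0, 0, 0], "fingers": 0}, {"slide": [0, 0, -190], "angular": [0, 0, 0], "fingers": 0}, {"slide": [0, 0, -200], "angular": [0, 0, 0], "fingers": 0}]}}

```text
clock: 13.5
tcp_pos: [0.5292, -0.3217, 0.2654]
orientation: [0.004, -0.08, 0.997, -0.004]
wrist_force: [1.7, -1.0, 1.6]
finger_gap: 0.0852
grip_force: 0.0
```

```bash
python3 -c "
from h import *
c=shot('top','top2.png')
print(find(c,'cover_grip',.059),find(c,'mat',0),find(c,'cartridge_b_center',.036))
c=shot('scene','scene2.png')
print(find(c,'cover_grip',.059))
plan(.57,.32,.30,9)
"
```

```text
[(0.6, [163.0, 306.0], [0.267, 0.313])] [(0.72, [390.0, 172.0], [0.632, -0.304])] [(0.83, [296.0, 176.0], [0.613, -0.036]), (0.82, [246.0, 160.0], [0.66, 0.101]), (0.51, [153.0, 165.0], [0.645, 0.355])]
[(0.89, [309.0, 123.0], [0.267, 0.317]), (0.71, [368.0, 295.0], [0.811, -0.029]), (0.68, [191.0, 293.0], [0.536, -0.325])]
slide [-145.1  624.5  -43.1] tool-z turn 0.2 cur yaw -170.8 q6 -0.84 t 13.8
```

The cover stands on the mat at (0.536, -0.325). Cartridge_b seems to have shifted and I'll re-measure it later. Now to the recorder.

Call:
{"method": "jog_arm", "body": {"moves": [{"slide": [-104, 310, 0], "angular": [0, 0, 0], "fingers": 0.5}, {"slide": [-104, 310, 0], "angular": [0, 0, 0], "fingers": 0.5}, {"slide": [-104, 310, 0], "angular": [0, 0, 0], "fingers": 0.5}, {"slide": [-104, 310, 0], "angular": [0, 0, 0], "fingers": 0.5}, {"slide": [-104, 310, 0], "angular": [0, 0, 0], "fingers": 0.5}, {"slide": [-104, 310, 0], "angular": [0, 0, 0], "fingers": 0.5}, {"slide": [-104, 310, 0], "angular": [0, 0, 0], "fingers": 0.5}, {"slide": [-104, 310, 0], "angular": [0, 0, 0], "fingers": 0.5}, {"slide": [-104, 310, 0], "angular": [0, 0, 0], "fingers": 0.5}, {"slide": [-104, 310, 0], "angular": [0, 0, 0], "fingers": 0.5}]}}

```text
clock: 14.63
tcp_pos: [0.5795, 0.0047, 0.2557]
orientation: [-0.002, -0.082, 0.997, 0.0]
wrist_force: [0.2, 0.3, -0.7]
finger_gap: 0.0426
grip_force: 0.0
```

Call:
{"method": "jog_arm", "body": {"moves": [{"slide": [-3, 297, 0], "angular": [0, 0, 0], "fingers": 0.5}, {"slide": [-3, 297, 0], "angular": [0, 0, 0], "fingers": 0.5}, {"slide": [-3, 297, 0], "angular": [0, 0, 0], "fingers": 0.5}, {"slide": [-3, 297, 0], "angular": [0, 0, 0], "fingers": 0.5}, {"slide": [-3, 297, 0], "angular": [0, 0, 0], "fingers": 0.5}, {"slide": [-3, 297, 0], "angular": [0, 0, 0], "fingers": 0.5}, {"slide": [-3, 297, 0], "angular": [0, 0, 0], "fingers": 0.5}, {"slide": [-3, 297, 0], "angular": [0, 0, 0], "fingers": 0.5}, {"slide": [-3, 297, 0], "angular": [0, 0, 0], "fingers": 0.5}, {"slide": [-3, 297, 0], "angular": [0, 0, 0], "fingers": 0.5}]}}

```text
clock: 15.47
tcp_pos: [0.5359, 0.2949, 0.2566]
orientation: [-0.001, -0.08, 0.997, -0.001]
wrist_force: [1.0, -0.2, -1.0]
finger_gap: 0.0426
grip_force: 0.0
```

```bash
cat > i.py <<'E'
from h import *
c=shot('wrist','wrist5.png')
for k in ('recorder_center','battery_a_center'): print(k,find(c,k,.044),find(c,k,.1,look_for))
plan(.538,.297,.093,8.5)
c=shot('top');print(find(c,'cartridge_b_center',.036),find(c,'cartridge_b_center',.036,look_for),find(c,'cover_grip',.059))
E
python3 i.py
```

```text
recorder_center [] [(0.97, [281.0, 190.0], [0.53, 0.295])]
battery_a_center [] [(0.74, [339.0, 217.0], [0.546, 0.352])]
slide [ -2.    2.5 164.8] tool-z turn 0.5 cur yaw -171.0 q6 0.21 t 15.72
[(0.92, [247.0, 160.0], [0.658, 0.098]), (0.81, [292.0, 178.0], [0.609, -0.026])] [(0.74, [248.0, 162.0], [0.653, 0.095]), (0.57, [292.0, 176.0], [0.613, -0.024]), (0.33, [164.0, 215.0], [0.508, 0.323])] [(0.87, [165.0, 308.0], [0.261, 0.308])]
```

View pics/wrist5.png

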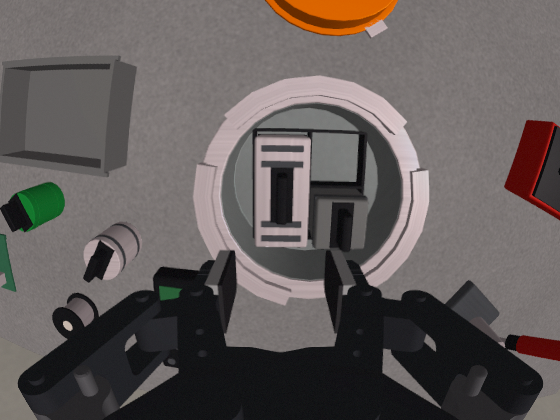

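Wrist view: the recorder grip runs (281,170)-(283,222) and the battery_a grip (342,205)-(346,247); the third place is empty.

```bash
cat > i.py <<'E'
from h import *
c=shot('wrist')
for n,a,b,z in [('rec grip',(282,168),(284,222),.106),('bat grip',(341,205),(346,248),.106),('rec body',(283,136),(282,246),.08)]:
    a=pix2w(c,a,z);b=pix2w(c,b,z);d=a-b;print(n,(a+b)[:2]/2,np.linalg.norm(d),np.degrees(np.arctan2(d[1],d[0])))
c=shot('top')
q=[pix2w(c,(90+u/2,100+v/2),.06)[:2] for u,v in [(316,195),(458,195),(456,297),(314,297)]]
print('box',np.mean(q,0),np.linalg.norm(q[0]-q[1]),np.linalg.norm(q[1]-q[2]),np.degrees(np.arctan2(*(q[0]-q[1])[::-1])))
print(np.round(q,4).tolist())
k=c['color'][190:260,235:335,::-1];cv2.imwrite('pics/box.png',cv2.resize(k,None,fx=8,fy=8,interpolation=cv2.INTER_CUBIC))
E
python3 i.py
```

```text
rec grip [0.5334859  0.29765322] 0.04975015026928611 -168.6455192617524
bat grip [0.55403953 0.35829311] 0.04304681129666495 -161.01805684375685
rec body [0.53713678 0.29801435] 0.11087290817462074 -171.24330254012932
box [ 0.48378092 -0.00068999] 0.19021990901417113 0.13637280226912107 89.85556614930935
[[0.5521, 0.0929], [0.5516, -0.0973], [0.4153, -0.0932], [0.4161, 0.0948]]
```

View pics/box.png

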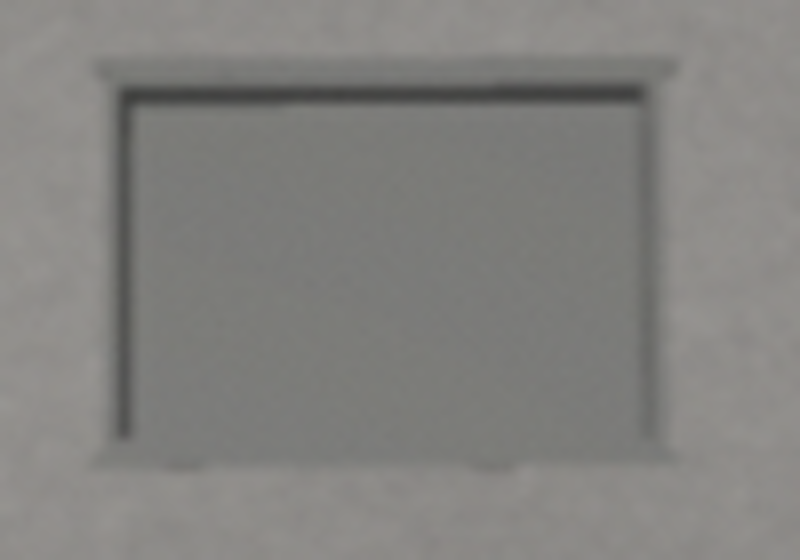

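The box centre is (0.484, -0.001) at 60 mm height, with its long side along world y. The recorder goes in the near row at x = 0.4545; the battery and cartridge go in the far row. Grasping the recorder.

Call:
{"method": "jog_arm", "body": {"moves": [{"slide": [0, 3, 40], "angular": [0, 0, 0], "fingers": 0.5}, {"slide": [0, 3, 80], "angular": [0, 0, 0], "fingers": 0.5}, {"slide": [0, 3, 120], "angular": [0, 0, 0], "fingers": 0.5}, {"slide": [0, 3, 145], "angular": [0, 0, 0], "fingers": 0.5}, {"slide": [0, 3, 163], "angular": [0, 0, 0], "fingers": 0.5}, {"slide": [0, 3, 164], "angular": [0, 0, 0], "fingers": 0.5}, {"slide": [0, 3, 164], "angular": [0, 0, 0], "fingers": 0.8}, {"slide": [0, 3, 164], "angular": [0, 0, 0], "fingers": 1}, {"slide": [0, 3, 164], "angular": [0, 0, 0], "fingers": 1}, {"slide": [0, 3, 164], "angular": [0, 0, 0], "fingers": 1}], "squeeze": 70}}

```text
clock: 16.85
tcp_pos: [0.536, 0.2984, 0.0944]
orientation: [0.001, -0.08, 0.997, -0.001]
wrist_force: [0.9, -2.8, -0.7]
finger_gap: 0.0084
grip_force: 69.4
```

Call:
{"method": "jog_arm", "body": {"moves": [{"slide": [0, 0, -10], "angular": [0, 0, 0], "fingers": 1}, {"slide": [0, 0, -25], "angular": [0, 0, 0], "fingers": 1}, {"slide": [0, 0, -45], "angular": [0, 0, 0], "fingers": 1}, {"slide": [0, 0, -70], "angular": [0, 0, 0], "fingers": 1}, {"slide": [0, 0, -100], "angular": [0, 0, 0], "fingers": 1}, {"slide": [0, 0, -130], "angular": [0, 0, 0], "fingers": 1}, {"slide": [0, 0, -160], "angular": [0, 0, 0], "fingers": 1}, {"slide": [0, 0, -170], "angular": [0, 0, 0], "fingers": 1}, {"slide": [0, 0, -170], "angular": [0, 0, 0], "fingers": 1}]}}

```text
clock: 17.6
tcp_pos: [0.5366, 0.3, 0.2675]
orientation: [0.003, -0.08, 0.997, 0.001]
wrist_force: [0.3, 0.0, -4.9]
finger_gap: 0.0085
grip_force: 68.8
```

```bash
python3 -c "
from h import *
plan(.4545,-.001,.25,90)
"
```

```text
slide [ 129.4 -284.    16.1] tool-z turn -80.8 cur yaw -170.8 q6 0.22 t 17.6
```

Call:
{"method": "jog_arm", "body": {"moves": [{"slide": [129, -284, 16], "angular": [0, 0, -81], "fingers": 1}, {"slide": [129, -284, 16], "angular": [0, 0, -81], "fingers": 1}, {"slide": [129, -284, 16], "angular": [0, 0, -81], "fingers": 1}, {"slide": [129, -284, 16], "angular": [0, 0, -81], "fingers": 1}, {"slide": [129, -284, 16], "angular": [0, 0, -81], "fingers": 1}, {"slide": [129, -284, 16], "angular": [0, 0, -81], "fingers": 1}, {"slide": [129, -284, 16], "angular": [0, 0, -81], "fingers": 1}, {"slide": [129, -284, 16], "angular": [0, 0, -81], "fingers": 1}, {"slide": [129, -284, 16], "angular": [0, 0, -81], "fingers": 1}, {"slide": [129, -284, 16], "angular": [0, 0, -81], "fingers": 1}]}}

```text
clock: 18.43
tcp_pos: [0.4512, -0.0039, 0.2454]
orientation: [-0.001, -0.617, 0.787, 0.002]
wrist_force: [0.9, 0.7, -5.3]
finger_gap: 0.0087
grip_force: 70.8
```

```bash
python3 -c "
from h import *
plan(.4545,-.001,.25,90)
"
```

```text
slide [-3.6 -2.5 -4.7] tool-z turn -13.8 cur yaw -103.8 q6 -1.52 t 18.43
```

Finish the turn, then look at the box from here with the wrist camera.

Call:
{"method": "jog_arm", "body": {"moves": [{"slide": [0, 0, 0], "angular": [0, 0, -7], "fingers": 1}, {"slide": [0, 0, 0], "angular": [0, 0, -13], "fingers": 1}, {"slide": [0, 0, 0], "angular": [0, 0, -13], "fingers": 1}, {"slide": [0, 0, 0], "angular": [0, 0, -13], "fingers": 1}]}}

```text
clock: 18.77
tcp_pos: [0.4523, -0.0016, 0.2461]
orientation: [-0.001, -0.701, 0.713, 0.001]
wrist_force: [-0.7, -0.1, -4.9]
finger_gap: 0.0086
grip_force: 70.8
```

```bash
python3 -c "
from h import *
plan(.4545,-.001,.106,90)
c=shot('wrist','wrist6.png');print(find(c,'transit_box',0))
for X,Y in [(59,89),(59,-89),(-59,89),(-59,-89)]: print(X,Y,np.round(w2pix(c,[.484+X/1000,-.001+Y/1000,.06])))
"
```

```text
slide [ -0.5  -2.6 140.1] tool-z turn -1.0 cur yaw -91.0 q6 -1.73 t 18.77
[(0.55, [126.0, 265.0], [0.667, 0.113])]
59 89 [199. 271.]
59 -89 [186. 105.]
-59 89 [306. 270.]
-59 -89 [306. 100.]
```

View pics/wrist6.png

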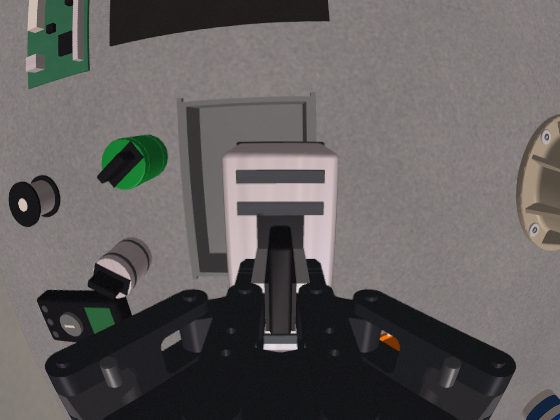

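The predicted inner corners of the box ((187,105), (306,100), (199,271)) match the picture. Lowering the recorder.

Call:
{"method": "jog_arm", "body": {"moves": [{"slide": [0, -3, 30], "angular": [0, 0, -1], "fingers": 1}, {"slide": [0, -3, 60], "angular": [0, 0, -1], "fingers": 1}, {"slide": [0, -3, 75], "angular": [0, 0, -1], "fingers": 1}, {"slide": [0, -3, 75], "angular": [0, 0, -1], "fingers": 1}, {"slide": [0, -3, 90], "angular": [0, 0, -1], "fingers": 1}, {"slide": [0, -3, 105], "angular": [0, 0, -1], "fingers": 1}, {"slide": [0, -3, 120], "angular": [0, 0, -1], "fingers": 1}, {"slide": [0, -3, 135], "angular": [0, 0, -1], "fingers": 1}, {"slide": [0, -3, 145], "angular": [0, 0, -1], "fingers": 1}, {"slide": [0, -3, 150], "angular": [0, 0, -1], "fingers": 1}]}}

```text
clock: 19.7
tcp_pos: [0.4563, -0.0018, 0.0975]
orientation: [0.0, 0.708, -0.707, -0.0]
wrist_force: [-0.7, 0.8, -5.5]
finger_gap: 0.0085
grip_force: 70.8
```

Call:
{"method": "jog_arm", "body": {"moves": [{"slide": [0, 0, 2], "angular": [0, 0, 0], "fingers": 1}, {"slide": [0, 0, 4], "angular": [0, 0, 0], "fingers": 1}, {"slide": [0, 0, 4], "angular": [0, 0, 0], "fingers": 1}, {"slide": [0, 0, 4], "angular": [0, 0, 0], "fingers": 1}]}}

```text
clock: 20.03
tcp_pos: [0.457, -0.002, 0.0945]
orientation: [-0.0, 0.708, -0.706, 0.001]
wrist_force: [-0.0, -0.6, -4.6]
finger_gap: 0.0088
grip_force: 70.8
```

Call:
{"method": "jog_arm", "body": {"moves": [{"slide": [0, 2, 1], "angular": [0, 0, 0], "fingers": 1}, {"slide": [0, 2, 2.5], "angular": [0, 0, 0], "fingers": 1}, {"slide": [0, 2, 3.5], "angular": [0, 0, 0], "fingers": 1}, {"slide": [0, 2, 3.5], "angular": [0, 0, 0], "fingers": 1}]}}

```text
clock: 20.37
tcp_pos: [0.4547, -0.0023, 0.0914]
orientation: [-0.0, 0.708, -0.706, 0.001]
wrist_force: [-3.3, -1.2, 4.2]
finger_gap: 0.0087
grip_force: 72.4
```

Floor contact at z 0.0914, as predicted. Releasing and rising.

Call:
{"method": "jog_arm", "body": {"moves": [{"slide": [0, 0, 0], "angular": [0, 0, 0], "fingers": 0.8}, {"slide": [0, 0, 0], "angular": [0, 0, 0], "fingers": 0.5}, {"slide": [0, 0, 0], "angular": [0, 0, 0], "fingers": 0.5}, {"slide": [0, 0, -20], "angular": [0, 0, 0], "fingers": 0.5}, {"slide": [0, 0, -60], "angular": [0, 0, 0], "fingers": 0.5}, {"slide": [0, 0, -100], "angular": [0, 0, 0], "fingers": 0.5}, {"slide": [0, 0, -140], "angular": [0, 0, 0], "fingers": 0.5}, {"slide": [0, 0, -165], "angular": [0, 0, 0], "fingers": 0.5}, {"slide": [0, 0, -165], "angular": [0, 0, 0], "fingers": 0.5}]}}

```text
clock: 21.12
tcp_pos: [0.4576, -0.0024, 0.2614]
orientation: [-0.003, 0.708, -0.706, 0.004]
wrist_force: [1.0, -0.5, -0.4]
finger_gap: 0.0429
grip_force: 0.0
```

```bash
python3 -c "
from h import *
plan(.555,.360,.25,9)
plan(.555,.360,.25,-81)
c=shot('scene');print(find(c,'recorder_center',.041),find(c,'battery_a_center',.044))
c=shot('top');print(find(c,'recorder_center',.041),find(c,'battery_a_center',.044),find(c,'cartridge_b_center',.036))
"
```

```text
slide [-362.2  -98.2   11.8] tool-z turn 81.1 cur yaw -89.9 q6 -1.75 t 21.12
slide [-362.2  -98.2   11.8] tool-z turn -8.9 cur yaw -89.9 q6 -1.75 t 21.12
[(0.97, [275.0, 207.0], [0.456, 0.002])] [(0.91, [385.0, 163.0], [0.55, 0.367])]
[] [(0.94, [148.0, 194.0], [0.566, 0.366]), (0.53, [212.0, 128.0], [0.748, 0.193])] [(0.92, [245.0, 157.0], [0.668, 0.103]), (0.59, [294.0, 180.0], [0.605, -0.03])]
```

Call:
{"method": "jog_arm", "body": {"moves": [{"slide": [-362, -98, 12], "angular": [0, 0, 81], "fingers": 0.5}, {"slide": [-362, -98, 12], "angular": [0, 0, 81], "fingers": 0.5}, {"slide": [-362, -98, 12], "angular": [0, 0, 81], "fingers": 0.5}, {"slide": [-362, -98, 12], "angular": [0, 0, 81], "fingers": 0.5}, {"slide": [-362, -98, 12], "angular": [0, 0, 81], "fingers": 0.5}, {"slide": [-362, -98, 12], "angular": [0, 0, 81], "fingers": 0.5}, {"slide": [-362, -98, 12], "angular": [0, 0, 81], "fingers": 0.5}, {"slide": [-362, -98, 12], "angular": [0, 0, 81], "fingers": 0.5}, {"slide": [-362, -98, 12], "angular": [0, 0, 81], "fingers": 0.5}, {"slide": [-362, -98, 12], "angular": [0, 0, 81], "fingers": 0.5}]}}

```text
clock: 22.3
tcp_pos: [0.5512, 0.3636, 0.2412]
orientation: [-0.001, -0.2, 0.98, 0.0]
wrist_force: [0.4, -0.9, -0.3]
finger_gap: 0.0425
grip_force: 0.0
```

```bash
python3 -c "
from h import *
plan(.555,.360,.25,9)
"
```

```text
slide [-2.  -4.7 -8.8] tool-z turn 14.1 cur yaw -156.9 q6 0.06 t 22.3
```

Call:
{"method": "jog_arm", "body": {"moves": [{"slide": [-2, 0, -9], "angular": [0, 0, 7], "fingers": 0.5}, {"slide": [-2, 0, -9], "angular": [0, 0, 14], "fingers": 0.5}, {"slide": [-2, 0, -9], "angular": [0, 0, 14], "fingers": 0.5}, {"slide": [-2, 0, -9], "angular": [0, 0, 14], "fingers": 0.5}]}}

```text
clock: 22.63
tcp_pos: [0.5529, 0.361, 0.2508]
orientation: [-0.001, -0.083, 0.997, -0.0]
wrist_force: [-1.0, 1.1, -0.3]
finger_gap: 0.0428
grip_force: 0.0
```

```bash
python3 -c "
from h import *
plan(.556,.360,.0935,9)
c=shot('wrist','wrist7.png');print(find(c,'battery_a_center',.044),find(c,'battery_a_center',.1,look_for))
"
```

```text
slide [ -3.2  -1.4 157.3] tool-z turn 0.6 cur yaw -170.4 q6 0.29 t 22.63
[] [(0.71, [280.0, 195.0], [0.55, 0.36])]
```

View pics/wrist7.png

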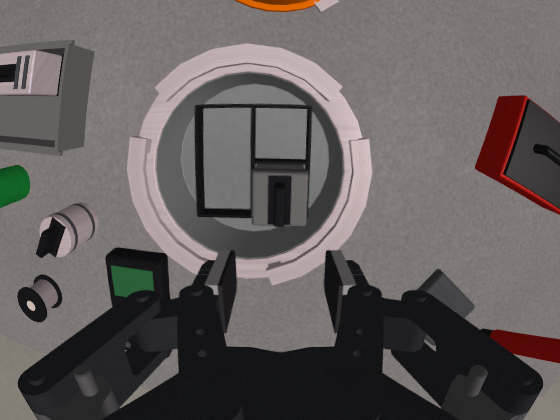

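The battery grip at (280,195) lines up with the finger middle (281). Going down.

Call:
{"method": "jog_arm", "body": {"moves": [{"slide": [-3, 0, 40], "angular": [0, 0, 0], "fingers": 0.5}, {"slide": [-3, 0, 80], "angular": [0, 0, 0], "fingers": 0.5}, {"slide": [-3, 0, 120], "angular": [0, 0, 0], "fingers": 0.5}, {"slide": [-3, 0, 142], "angular": [0, 0, 0], "fingers": 0.5}, {"slide": [-3, 0, 156], "angular": [0, 0, 0], "fingers": 0.5}, {"slide": [-3, 0, 157], "angular": [0, 0, 0], "fingers": 0.5}, {"slide": [-3, 0, 157], "angular": [0, 0, 0], "fingers": 0.8}, {"slide": [-3, 0, 157], "angular": [0, 0, 0], "fingers": 1}, {"slide": [-3, 0, 157], "angular": [0, 0, 0], "fingers": 1}, {"slide": [-3, 0, 157], "angular": [0, 0, 0], "fingers": 1}]}}

```text
clock: 23.62
tcp_pos: [0.5576, 0.3619, 0.0973]
orientation: [0.002, -0.082, 0.997, 0.001]
wrist_force: [0.2, -1.8, 1.8]
finger_gap: 0.0085
grip_force: 71.5
```

Call:
{"method": "jog_arm", "body": {"moves": [{"slide": [0, 0, -10], "angular": [0, 0, 0], "fingers": 1}, {"slide": [0, 0, -25], "angular": [0, 0, 0], "fingers": 1}, {"slide": [0, 0, -45], "angular": [0, 0, 0], "fingers": 1}, {"slide": [0, 0, -70], "angular": [0, 0, 0], "fingers": 1}, {"slide": [0, 0, -100], "angular": [0, 0, 0], "fingers": 1}, {"slide": [0, 0, -130], "angular": [0, 0, 0], "fingers": 1}, {"slide": [0, 0, -155], "angular": [0, 0, 0], "fingers": 1}, {"slide": [0, 0, -165], "angular": [0, 0, 0], "fingers": 1}, {"slide": [0, 0, -165], "angular": [0, 0, 0], "fingers": 1}]}}

```text
clock: 24.37
tcp_pos: [0.5575, 0.3622, 0.2641]
orientation: [0.003, -0.082, 0.997, 0.001]
wrist_force: [0.6, 0.8, -3.8]
finger_gap: 0.0085
grip_force: 70.7
```

```bash
python3 -c "
from h import *
plan(.5135,-.046,.25,90)
"
```

```text
slide [ 109.9 -395.7   12.7] tool-z turn -80.6 cur yaw -170.6 q6 0.29 t 24.37
```

Call:
{"method": "jog_arm", "body": {"moves": [{"slide": [110, -396, 12], "angular": [0, 0, -80.5], "fingers": 1}, {"slide": [110, -396, 12], "angular": [0, 0, -80.5], "fingers": 1}, {"slide": [110, -396, 12], "angular": [0, 0, -80.5], "fingers": 1}, {"slide": [110, -396, 12], "angular": [0, 0, -80.5], "fingers": 1}, {"slide": [110, -396, 12], "angular": [0, 0, -80.5], "fingers": 1}, {"slide": [110, -396, 12], "angular": [0, 0, -80.5], "fingers": 1}, {"slide": [110, -396, 12], "angular": [0, 0, -80.5], "fingers": 1}, {"slide": [110, -396, 12], "angular": [0, 0, -80.5], "fingers": 1}, {"slide": [110, -396, 12], "angular": [0, 0, -80.5], "fingers": 1}, {"slide": [110, -396, 12], "angular": [0, 0, -80.5], "fingers": 1}]}}

```text
clock: 25.2
tcp_pos: [0.513, -0.0272, 0.2468]
orientation: [-0.001, -0.62, 0.785, 0.001]
wrist_force: [1.4, 0.4, -4.5]
finger_gap: 0.0084
grip_force: 70.4
```

```bash
python3 -c "
from h import *
plan(.5135,-.046,.25,90)
"
```

```text
slide [18.2 -4.8 -3.2] tool-z turn -13.4 cur yaw -103.4 q6 -1.55 t 25.2
```

Call:
{"method": "jog_arm", "body": {"moves": [{"slide": [18, -5, 0], "angular": [0, 0, -7], "fingers": 1}, {"slide": [18, -5, 0], "angular": [0, 0, -13.5], "fingers": 1}, {"slide": [18, -5, 0], "angular": [0, 0, -13.5], "fingers": 1}, {"slide": [18, -5, 0], "angular": [0, 0, -13.5], "fingers": 1}]}}

```text
clock: 25.53
tcp_pos: [0.5143, -0.0444, 0.2473]
orientation: [-0.001, -0.704, 0.71, 0.001]
wrist_force: [-0.0, -0.3, -3.5]
finger_gap: 0.0084
grip_force: 70.5
```

```bash
python3 -c "
from h import *
plan(.5138,-.046,.096,90)
c=shot('wrist','wrist8.png')
"
```

```text
slide [1.800e+00 1.000e-01 1.513e+02] tool-z turn -0.4 cur yaw -90.4 q6 -1.81 t 25.53
```

View pics/wrist8.png

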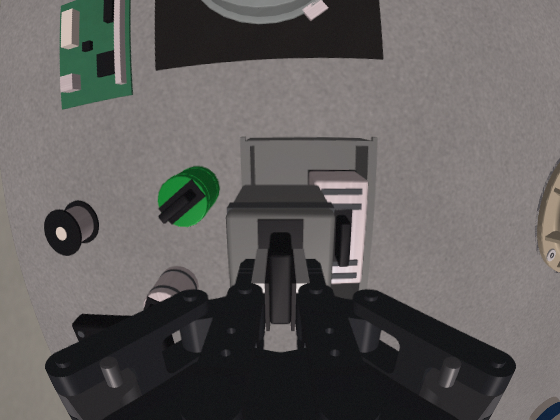

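The recorder is in its row at (345,240), and the battery is held above the free row with the green can at (190,200) clear of it. Lowering.

Call:
{"method": "jog_arm", "body": {"moves": [{"slide": [1, 0, 30], "angular": [0, 0, -0.4], "fingers": 1}, {"slide": [1, 0, 60], "angular": [0, 0, -0.4], "fingers": 1}, {"slide": [1, 0, 75], "angular": [0, 0, -0.4], "fingers": 1}, {"slide": [1, 0, 75], "angular": [0, 0, -0.4], "fingers": 1}, {"slide": [1, 0, 90], "angular": [0, 0, -0.4], "fingers": 1}, {"slide": [1, 0, 105], "angular": [0, 0, -0.4], "fingers": 1}, {"slide": [1, 0, 120], "angular": [0, 0, -0.4], "fingers": 1}, {"slide": [1, 0, 135], "angular": [0, 0, -0.4], "fingers": 1}, {"slide": [1, 0, 147], "angular": [0, 0, -0.4], "fingers": 1}, {"slide": [1, 0, 150], "angular": [0, 0, -0.4], "fingers": 1}]}}

```text
clock: 26.42
tcp_pos: [0.5147, -0.0445, 0.098]
orientation: [0.0, 0.708, -0.706, -0.001]
wrist_force: [0.6, -0.5, -3.0]
finger_gap: 0.0086
grip_force: 73.6
```

Call:
{"method": "jog_arm", "body": {"moves": [{"slide": [0, 0, 1.5], "angular": [0, 0, 0], "fingers": 1}, {"slide": [0, 0, 3], "angular": [0, 0, 0], "fingers": 1}, {"slide": [0, 0, 3], "angular": [0, 0, 0], "fingers": 1}, {"slide": [0, 0, 3], "angular": [0, 0, 0], "fingers": 1}]}}

```text
clock: 26.75
tcp_pos: [0.5161, -0.0454, 0.0969]
orientation: [-0.0, 0.708, -0.706, 0.001]
wrist_force: [0.1, -0.3, -3.2]
finger_gap: 0.0084
grip_force: 73.7
```

Call:
{"method": "jog_arm", "body": {"moves": [{"slide": [0, 2, 0], "angular": [0, 0, 0], "fingers": 1}, {"slide": [0, 2, 2], "angular": [0, 0, 0], "fingers": 1}, {"slide": [0, 2, 3], "angular": [0, 0, 0], "fingers": 1}, {"slide": [0, 2, 3], "angular": [0, 0, 0], "fingers": 1}, {"slide": [0, 2, 3], "angular": [0, 0, 0], "fingers": 1}]}}

```text
clock: 27.17
tcp_pos: [0.5133, -0.0455, 0.0931]
orientation: [-0.0, 0.708, -0.706, 0.0]
wrist_force: [-0.9, 0.6, -1.2]
finger_gap: 0.0081
grip_force: 74.0
```

Call:
{"method": "jog_arm", "body": {"moves": [{"slide": [0, 0, 1], "angular": [0, 0, 0], "fingers": 1}, {"slide": [0, 0, 1.5], "angular": [0, 0, 0], "fingers": 1}, {"slide": [0, 0, 1.5], "angular": [0, 0, 0], "fingers": 1}]}}

```text
clock: 27.42
tcp_pos: [0.5135, -0.0454, 0.0931]
orientation: [-0.0, 0.708, -0.706, 0.0]
wrist_force: [-4.3, 2.0, 10.7]
finger_gap: 0.0086
grip_force: 75.7
```

On the floor. Release, rise, and measure cartridge_b.

Call:
{"method": "jog_arm", "body": {"moves": [{"slide": [0, 0, -0.5], "angular": [0, 0, 0], "fingers": 0.8}, {"slide": [0, 0, -0.5], "angular": [0, 0, 0], "fingers": 0.5}, {"slide": [0, 0, -0.5], "angular": [0, 0, 0], "fingers": 0.5}, {"slide": [0, 0, -20], "angular": [0, 0, 0], "fingers": 0.5}, {"slide": [0, 0, -60], "angular": [0, 0, 0], "fingers": 0.5}, {"slide": [0, 0, -100], "angular": [0, 0, 0], "fingers": 0.5}, {"slide": [0, 0, -140], "angular": [0, 0, 0], "fingers": 0.5}, {"slide": [0, 0, -165], "angular": [0, 0, 0], "fingers": 0.5}, {"slide": [0, 0, -165], "angular": [0, 0, 0], "fingers": 0.5}]}}

```text
clock: 28.17
tcp_pos: [0.5165, -0.0462, 0.2627]
orientation: [-0.003, 0.708, -0.706, 0.005]
wrist_force: [1.0, -0.7, -0.3]
finger_gap: 0.0429
grip_force: 0.0
```

```bash
cat > cart.py <<'E'
from h import *
import sys
for n in ('top','scene'):
    c=shot(n);print(n,find(c,'cartridge_b_center',.036),find(c,'cartridge_b_center',.05,look_for),find(c,'battery_a_center',.041),find(c,'recorder_center',.041))
    if n=='top':
        P0=pix2w(c,(255,157),.1)
        im=c['color'].astype(int);u,v=247,158
        best=[d['point'] for d in tip_of('cartridge_b_center',c) if d['point'][0]<275 and d['p']>.2]
        if best:
            u,v=np.round(best[0]).astype(int);
            w=im[v-22:v+18,u-18:u+18].sum(2)
            ys,xs=np.nonzero(w<150);print('dark n',len(ys))
            if len(ys)>5:
                P=np.array([pix2w(c,(x+u-18,y+v-22),.1)[:2] for x,y in zip(xs,ys)])
                m=P.mean(0);e,V=np.linalg.eigh(np.cov(P.T));a=V[:,1];print('grip',m,'sd',np.sqrt(e),'yaw',np.degrees(np.arctan2(a[1],a[0])))
E
python3 cart.py; python3 -c "
from h import *
plan(.64,.09,.26)"
```

```text
top [(0.77, [246.0, 160.0], [0.658, 0.1])] [(0.64, [248.0, 159.0], [0.66, 0.095])] [] []
dark n 98
grip [0.65061422 0.09936318] sd [0.0115622  0.01880889] yaw 53.04927682393803
scene [(0.77, [351.0, 235.0], [0.66, 0.086])] [(0.82, [351.0, 232.0], [0.66, 0.084]), (0.79, [305.0, 248.0], [0.616, -0.039]), (0.43, [195.0, 299.0], [0.551, -0.324])] [(0.7, [276.0, 229.0], [0.515, -0.048])] [(0.9, [280.0, 209.0], [0.471, 0.005])]
slide [-135.  -127.4   -4.4] tool-z turn 0 cur yaw -89.8 q6 -1.82 t 28.72
```

Call:
{"method": "jog_arm", "body": {"moves": [{"slide": [-140, -137, 10], "angular": [0, 0, 0], "fingers": 0.5}, {"slide": [-140, -137, 10], "angular": [0, 0, 0], "fingers": 0.5}, {"slide": [-140, -137, 10], "angular": [0, 0, 0], "fingers": 0.5}, {"slide": [-140, -137, 10], "angular": [0, 0, 0], "fingers": 0.5}, {"slide": [-140, -137, 10], "angular": [0, 0, 0], "fingers": 0.5}, {"slide": [-140, -137, 10], "angular": [0, 0, 0], "fingers": 0.5}, {"slide": [-140, -137, 10], "angular": [0, 0, 0], "fingers": 0.5}]}}

```text
clock: 29.3
tcp_pos: [0.6502, 0.0963, 0.2447]
orientation: [0.001, 0.709, -0.705, -0.001]
wrist_force: [-0.5, 0.2, 0.1]
finger_gap: 0.0426
grip_force: 0.0
```

```bash
cat > cw.py <<'E'
from h import *
c=shot('wrist','wrist9.png')
print(find(c,'cartridge_b_center',.036),find(c,'cartridge_b_center',.08,look_for))
im=c['color'].astype(int).sum(2);m=(im<130).astype(np.uint8)
n,l,st,ce=cv2.connectedComponentsWithStats(m)
for i in range(1,n):
    if 60<st[i,4]<6000:
        ys,xs=np.nonzero(l==i);P=np.array([pix2w(c,(x,y),.095)[:2] for x,y in zip(xs,ys)])
        e,V=np.linalg.eigh(np.cov(P.T));a=V[:,1];print(st[i],np.round(ce[i]),np.round(P.mean(0),3),'sd',np.round(np.sqrt(e),4),'yaw',np.degrees(np.arctan2(a[1],a[0])).round(1))
plan(.659,.097,.2)
E
python3 cw.py
```

```text
[(0.87, [320.0, 59.0], [0.609, -0.039])] [(0.82, [319.0, 59.0], [0.616, -0.03]), (0.74, [281.0, 186.0], [0.649, 0.088])]
[390  29   4  52 181] [391.  56.] [ 0.552 -0.035] sd [0.001  0.0136] yaw 90.0
[ 412   31   27   50 1168] [425.  55.] [ 0.519 -0.041] sd [0.0076 0.0128] yaw 84.1
[ 293   33   55   45 1126] [321.  55.] [ 0.616 -0.031] sd [0.0057 0.0129] yaw -142.3
[ 119   79   65   57 2491] [149. 107.] [0.768 0.011] sd [0.0138 0.0166] yaw 172.2
[ 463   78   27   54 1287] [476. 104.] [ 0.461 -0.   ] sd [0.0091 0.0143] yaw 86.2
[422  89   5  62 165] [424. 119.] [0.519 0.02 ] sd [0.0008 0.017 ] yaw 90.3
[252 173  53  39 889] [278. 191.] [0.651 0.089] sd [0.005  0.0127] yaw 157.1
[218 251  19  79 775] [228. 286.] [0.7   0.185] sd [0.0037 0.0208] yaw 83.4
[325 251  18  80 771] [332. 286.] [0.598 0.185] sd [0.0037 0.0209] yaw 97.0
[ 506  300   31   58 1067] [522. 328.] [0.316 0.274] sd [0.0127 0.0274] yaw 117.9
slide [-2.8 -9.9 46.5] tool-z turn 0 cur yaw -89.8 q6 -1.55 t 29.45
```

Call:
{"method": "jog_arm", "body": {"moves": [{"slide": [2, -6, 10], "angular": [0, 0, -67], "fingers": 0.5}, {"slide": [2, -6, 10], "angular": [0, 0, -67], "fingers": 0.5}, {"slide": [2, -6, 10], "angular": [0, 0, -67], "fingers": 0.5}, {"slide": [2, -6, 10], "angular": [0, 0, -67], "fingers": 0.5}, {"slide": [2, -6, 10], "angular": [0, 0, -67], "fingers": 0.5}, {"slide": [2, -6, 10], "angular": [0, 0, -67], "fingers": 0.5}, {"slide": [2, -6, 10], "angular": [0, 0, -67], "fingers": 0.5}, {"slide": [2, -6, 10], "angular": [0, 0, -67], "fingers": 0.5}, {"slide": [2, -6, 10], "angular": [0, 0, -67], "fingers": 0.5}, {"slide": [2, -6, 10], "angular": [0, 0, -67], "fingers": 0.5}]}}

```text
clock: 30.28
tcp_pos: [0.6551, 0.0915, 0.2375]
orientation: [-0.0, 0.981, -0.196, 0.0]
wrist_force: [-0.4, -0.6, -0.7]
finger_gap: 0.0426
grip_force: 0.0
```

```bash
python3 cw.py; python3 cart.py
```

```text
[(0.74, [406.0, 178.0], [0.613, -0.04])] [(0.83, [410.0, 179.0], [0.624, -0.029]), (0.49, [126.0, 295.0], [0.618, 0.293])]
[ 274    3   62   66 2831] [303.  35.] [0.78  0.018] sd [0.0135 0.0154] yaw 142.9
[476  16  13  11  93] [482.  21.] [ 0.747 -0.157] sd [0.0026 0.004 ] yaw 93.7
[503  33  21  14 176] [513.  39.] [ 0.722 -0.19 ] sd [0.0026 0.0089] yaw 92.7
[461  35  27  28 474] [474.  48.] [ 0.723 -0.134] sd [0.0065 0.0074] yaw 93.8
[ 100   62  124  155 4811] [164. 120.] [0.762 0.157] sd [0.0174 0.0383] yaw -161.6
[ 382  153   60   54 1169] [413. 182.] [ 0.625 -0.027] sd [0.0061 0.0175] yaw -150.9
[ 266  176   24   51 1057] [277. 200.] [0.656 0.093] sd [0.0055 0.013 ] yaw 155.6
[412 231  44  22 199] [433. 242.] [ 0.56  -0.032] sd [0.0015 0.0138] yaw 90.1
[218 251  18  81 767] [228. 286.] [0.596 0.17 ] sd [0.0035 0.0204] yaw 150.5
[324 251  19  78 773] [332. 285.] [0.558 0.078] sd [0.0036 0.0202] yaw 164.8
[424 252  46  37 985] [447. 271.] [ 0.521 -0.04 ] sd [0.0089 0.0134] yaw 70.5
[  0 260  19  50 284] [ 11. 283.] [0.69  0.454] sd [0.0044 0.021 ] yaw 150.8
slide [ 1.3 -6.1 37.4] tool-z turn 0 cur yaw -23.0 q6 -2.72 t 30.43
top [(0.96, [293.0, 175.0], [0.617, -0.029]), (0.55, [247.0, 161.0], [0.656, 0.098])] [(0.7, [285.0, 213.0], [0.512, -0.007]), (0.64, [293.0, 177.0], [0.609, -0.029])] [(0.73, [298.0, 211.0], [0.517, -0.042])] [(0.73, [284.0, 238.0], [0.445, -0.003]), (0.7, [282.0, 223.0], [0.485, 0.001])]
dark n 74
grip [0.68328029 0.06870334] sd [0.00674872 0.01298302] yaw 51.70739141079956
scene [(0.8, [303.0, 250.0], [0.609, -0.039]), (0.68, [351.0, 235.0], [0.659, 0.087])] [(0.88, [305.0, 250.0], [0.621, -0.042]), (0.62, [351.0, 232.0], [0.66, 0.086])] [(0.62, [278.0, 226.0], [0.512, -0.037]), (0.25, [351.0, 235.0], [0.662, 0.085])] [(0.55, [275.0, 207.0], [0.456, 0.0]), (0.51, [369.0, 298.0], [0.813, -0.023])]
```

The cartridge's grip is at (0.655, 0.093), yaw -24, and already lies between the fingers (column 277 against 280). The green can is 13 cm away at (0.613, -0.035). Going down to grasp.

Call:
{"method": "jog_arm", "body": {"moves": [{"slide": [-2, -1, 40], "angular": [0, 0, 1], "fingers": 0.5}, {"slide": [-2, -1, 80], "angular": [0, 0, 1], "fingers": 0.5}, {"slide": [-2, -1, 115], "angular": [0, 0, 1], "fingers": 0.5}, {"slide": [-2, -1, 135], "angular": [0, 0, 1], "fingers": 0.5}, {"slide": [-2, -1, 147], "angular": [0, 0, 1], "fingers": 0.5}, {"slide": [-2, -1, 148], "angular": [0, 0, 1], "fingers": 0.5}, {"slide": [-2, -1, 148], "angular": [0, 0, 1], "fingers": 0.8}, {"slide": [-2, -1, 148], "angular": [0, 0, 1], "fingers": 1}, {"slide": [-2, -1, 148], "angular": [0, 0, 1], "fingers": 1}, {"slide": [-2, -1, 148], "angular": [0, 0, 1], "fingers": 1}]}}

```text
clock: 31.82
tcp_pos: [0.6557, 0.0947, 0.0902]
orientation: [-0.0, 0.978, -0.206, 0.002]
wrist_force: [1.3, -0.1, 0.5]
finger_gap: 0.0085
grip_force: 70.8
```

Call:
{"method": "jog_arm", "body": {"moves": [{"slide": [0, 0, -10], "angular": [0, 0, 0], "fingers": 1}, {"slide": [0, 0, -25], "angular": [0, 0, 0], "fingers": 1}, {"slide": [0, 0, -45], "angular": [0, 0, 0], "fingers": 1}, {"slide": [0, 0, -70], "angular": [0, 0, 0], "fingers": 1}, {"slide": [0, 0, -100], "angular": [0, 0, 0], "fingers": 1}, {"slide": [0, 0, -130], "angular": [0, 0, 0], "fingers": 1}, {"slide": [0, 0, -150], "angular": [0, 0, 0], "fingers": 1}, {"slide": [0, 0, -160], "angular": [0, 0, 0], "fingers": 1}, {"slide": [0, 0, -160], "angular": [0, 0, 0], "fingers": 1}]}}

```text
clock: 32.57
tcp_pos: [0.6556, 0.0948, 0.2521]
orientation: [-0.001, 0.979, -0.206, 0.003]
wrist_force: [0.4, 0.0, -3.0]
finger_gap: 0.0085
grip_force: 70.3
```

```bash
python3 -c "
from h import *
plan(.5135,.046,.245)
c=shot('wrist','wrist10.png')
im=c['color'].astype(int);print(im[200:230,200:360:20].mean(0).round().tolist())
print(find(c,'cartridge_b_center',.2))
"
```

```text
slide [-110.4  102.     6.3] tool-z turn 0 cur yaw -23.8 q6 -2.7 t 32.57
[[140.0, 134.0, 132.0], [145.0, 139.0, 137.0], [135.0, 128.0, 128.0], [90.0, 83.0, 84.0], [103.0, 94.0, 95.0], [87.0, 80.0, 81.0], [130.0, 124.0, 123.0], [147.0, 139.0, 138.0]]
[(0.62, [401.0, 172.0], [0.664, 0.012])]
```

I'll turn the grip along y so its uncertain centring falls in the roomy direction.

Call:
{"method": "jog_arm", "body": {"moves": [{"slide": [-110, 102, 4], "angular": [0, 0, 66], "fingers": 1}, {"slide": [-110, 102, 4], "angular": [0, 0, 66], "fingers": 1}, {"slide": [-110, 102, 4], "angular": [0, 0, 66], "fingers": 1}, {"slide": [-110, 102, 4], "angular": [0, 0, 66], "fingers": 1}, {"slide": [-110, 102, 4], "angular": [0, 0, 66], "fingers": 1}, {"slide": [-110, 102, 4], "angular": [0, 0, 66], "fingers": 1}, {"slide": [-110, 102, 4], "angular": [0, 0, 66], "fingers": 1}, {"slide": [-110, 102, 4], "angular": [0, 0, 66], "fingers": 1}, {"slide": [-110, 102, 4], "angular": [0, 0, 66], "fingers": 1}, {"slide": [-110, 102, 4], "angular": [0, 0, 66], "fingers": 1}]}}

```text
clock: 33.5
tcp_pos: [0.5111, 0.0459, 0.2421]
orientation: [-0.001, -0.706, 0.708, 0.002]
wrist_force: [0.3, -0.0, -3.1]
finger_gap: 0.0085
grip_force: 70.1
```

```bash
python3 -c "
from h import *
plan(.5135,.046,.098,90)
"
```

```text
slide [-1.000e-01 -3.000e+00  1.441e+02] tool-z turn -0.1 cur yaw -90.1 q6 -1.64 t 33.5
```

Call:
{"method": "jog_arm", "body": {"moves": [{"slide": [0, -1, 30], "angular": [0, 0, 0], "fingers": 1}, {"slide": [0, -1, 60], "angular": [0, 0, 0], "fingers": 1}, {"slide": [0, -1, 75], "angular": [0, 0, 0], "fingers": 1}, {"slide": [0, -1, 75], "angular": [0, 0, 0], "fingers": 1}, {"slide": [0, -1, 90], "angular": [0, 0, 0], "fingers": 1}, {"slide": [0, -1, 105], "angular": [0, 0, 0], "fingers": 1}, {"slide": [0, -1, 120], "angular": [0, 0, 0], "fingers": 1}, {"slide": [0, -1, 132], "angular": [0, 0, 0], "fingers": 1}, {"slide": [0, -1, 140], "angular": [0, 0, 0], "fingers": 1}, {"slide": [0, -1, 142], "angular": [0, 0, 0], "fingers": 1}]}}

```text
clock: 34.33
tcp_pos: [0.5123, 0.0459, 0.101]
orientation: [0.001, 0.708, -0.706, -0.001]
wrist_force: [0.0, -0.4, -2.5]
finger_gap: 0.0084
grip_force: 70.1
```

Call:
{"method": "jog_arm", "body": {"moves": [{"slide": [0, 0, 1.5], "angular": [0, 0, 0], "fingers": 1}, {"slide": [0, 0, 3], "angular": [0, 0, 0], "fingers": 1}, {"slide": [0, 0, 3], "angular": [0, 0, 0], "fingers": 1}, {"slide": [0, 0, 3], "angular": [0, 0, 0], "fingers": 1}]}}

```text
clock: 34.67
tcp_pos: [0.5141, 0.0458, 0.1001]
orientation: [-0.0, 0.708, -0.706, 0.0]
wrist_force: [0.4, -0.2, -3.4]
finger_gap: 0.008
grip_force: 70.1
```

Call:
{"method": "jog_arm", "body": {"moves": [{"slide": [0, 0, 1.5], "angular": [0, 0, 0], "fingers": 1}, {"slide": [0, 0, 3], "angular": [0, 0, 0], "fingers": 1}, {"slide": [0, 0, 4.5], "angular": [0, 0, 0], "fingers": 1}, {"slide": [0, 0, 5], "angular": [0, 0, 0], "fingers": 1}, {"slide": [0, 0, 5], "angular": [0, 0, 0], "fingers": 1}]}}

```text
clock: 35.08
tcp_pos: [0.5141, 0.0456, 0.0954]
orientation: [-0.0, 0.708, -0.706, 0.001]
wrist_force: [-0.8, -0.8, 3.8]
finger_gap: 0.0086
grip_force: 71.1
```

On the floor. Release and rise, then check everything.

Call:
{"method": "jog_arm", "body": {"moves": [{"slide": [0, 0, 0], "angular": [0, 0, 0], "fingers": 0.8}, {"slide": [0, 0, 0], "angular": [0, 0, 0], "fingers": 0.5}, {"slide": [0, 0, 0], "angular": [0, 0, 0], "fingers": 0.5}, {"slide": [0, 0, -20], "angular": [0, 0, 0], "fingers": 0.5}, {"slide": [0, 0, -60], "angular": [0, 0, 0], "fingers": 0.5}, {"slide": [0, 0, -100], "angular": [0, 0, 0], "fingers": 0.5}, {"slide": [0, 0, -140], "angular": [0, 0, 0], "fingers": 0.5}, {"slide": [0, 0, -180], "angular": [0, 0, 0], "fingers": 0.5}]}}

```text
clock: 35.75
tcp_pos: [0.5132, 0.0459, 0.2762]
orientation: [-0.0, 0.708, -0.706, -0.0]
wrist_force: [1.3, 0.1, -0.0]
finger_gap: 0.0426
grip_force: 0.0
```

Call:
{"method": "jog_arm", "body": {"moves": [{"slide": [-150, 0, -20], "angular": [0, 0, 0], "fingers": 0.5}, {"slide": [-150, 0, -20], "angular": [0, 0, 0], "fingers": 0.5}, {"slide": [-150, 0, -20], "angular": [0, 0, 0], "fingers": 0.5}, {"slide": [-150, 0, -20], "angular": [0, 0, 0], "fingers": 0.5}, {"slide": [-150, 0, -20], "angular": [0, 0, 0], "fingers": 0.5}, {"slide": [-150, 0, -20], "angular": [0, 0, 0], "fingers": 0.5}]}}

```text
clock: 36.25
tcp_pos: [0.513, 0.1973, 0.2944]
orientation: [-0.0, 0.709, -0.705, 0.0]
wrist_force: [0.3, -0.6, -0.1]
finger_gap: 0.0426
grip_force: 0.0
```

```bash
python3 -c "
from h import *
for n in ('top','scene'):
    c=shot(n,n+'_end.png')
    for k,z in dict(recorder_center=.041,battery_a_center=.041,cartridge_b_center=.041,cover_grip=.059,mat=0,multimeter=0,solder_reel=0,circuit_board=0).items(): print(n,k,find(c,k,z))
    for P in [(.4547,-.002,.1),(.5135,-.0454,.1),(.514,.0456,.1)]:
        u,v=np.round(w2pix(c,P)).astype(int);w=c['color'][v-8:v+9,u-8:u+9].astype(int).sum(2);ys,xs=np.nonzero(w<130)
        if len(xs): print('grip',P[:2],'found',np.round(pix2w(c,(xs.mean()+u-8,ys.mean()+v-8),.095),3)[:2],len(xs))
"
```

```text
top recorder_center [(0.88, [284.0, 236.0], [0.449, -0.004])]
top battery_a_center [(0.97, [298.0, 211.0], [0.518, -0.041])]
top cartridge_b_center [(0.85, [264.0, 210.0], [0.519, 0.05]), (0.8, [293.0, 178.0], [0.607, -0.027])]
top cover_grip [(0.87, [406.0, 202.0], [0.54, -0.33])]
top mat []
top multimeter [(0.66, [215.0, 128.0], [0.758, 0.193])]
top solder_reel [(0.58, [282.0, 116.0], [0.794, 0.003])]
top circuit_board [(0.37, [283.0, 234.0], [0.456, -0.001]), (0.31, [281.0, 115.0], [0.799, 0.006])]
grip (0.4547, -0.002) found [ 0.455 -0.004] 89
grip (0.5135, -0.0454) found [ 0.513 -0.044] 96
grip (0.514, 0.0456) found [0.515 0.049] 78
scene recorder_center [(0.93, [276.0, 205.0], [0.453, 0.01])]
scene battery_a_center [(0.91, [279.0, 228.0], [0.52, -0.042])]
scene cartridge_b_center [(0.76, [304.0, 250.0], [0.614, -0.041]), (0.7, [302.0, 211.0], [0.517, 0.046])]
scene cover_grip [(0.95, [190.0, 292.0], [0.533, -0.323]), (0.88, [308.0, 124.0], [0.268, 0.312])]
scene mat []
scene multimeter [(0.9, [405.0, 239.0], [0.753, 0.211]), (0.35, [189.0, 291.0], [0.495, -0.313])]
scene solder_reel [(0.65, [369.0, 298.0], [0.802, -0.0])]
scene circuit_board [(0.6, [286.0, 341.0], [0.746, -0.223])]
grip (0.4547, -0.002) found [ 0.459 -0.002] 126
grip (0.5135, -0.0454) found [ 0.517 -0.046] 132
grip (0.514, 0.0456) found [0.52  0.045] 105
```

All grips are where expected at the right height, the cover is on the mat, and the bystanders haven't moved.

```bash
python3 -c "
from workcell import *
print(hand_in())"
```

```text
the job is handed in; nothing more can be done
None
```

I handed the job in at about 37 s of the 210 s: the cover stands grip up on the mat, and the recorder, battery_a and cartridge_b (the only modules present) stand on the transit box floor, checked by floor contact and the last camera readings. The cover bound on the claws at first and pulled about 30 N at the wrist before I shifted it 4 mm and it came free.

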